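# Sort weld test coupons into their lab carriers

### The arm

A 6-joint arm with a two-finger parallel gripper is mounted at the origin on a cart in front of the work surface, level with it; the furniture and walls round the work are solid. World frame = base frame: x ahead of the robot, y to its left, z up, the work surface at z = 0. Lengths are in m, angles in degrees, forces in N, time in s.
With the tool pointing down it reaches from about 0.35 to 0.875 m from the base axis. Payload 4.2 kg.
Tool frame: the origin (TCP) lies midway between the tips of the shut fingers; the grasp point (between the pads) lies 19 mm behind it (r.pinch_z is the distance from the TCP to the grasp point, in m); z points along the fingers, y is the line along which they close (so a half turn about z gives the same grasp; the last joint's range is limited). The gripper opens to 87 mm and grips with 3 to 60 N. Pads are 19 mm wide; open, the fingers measure 117 mm over their backs; the gripper's body (75 mm by 190 mm) begins 51 mm behind the grasp point.
Start: joints at [-25.577, 22.042, 0.453, 0, -68.411, -14.817], TCP at [0.476, -0.405, 0.223] pointing down, gripper open.
Joint ranges: [-179.83, 179.83], [-69.29, 118.12], [-61.27, 80.66], [-181.25, 117.63], [-171.15, -9.14], [-177.46, 177.46]. Speed limits (degrees/s): [159.86, 159.86, 180, 180, 180, 180].

### API

Orientations are given as a 3x3 rotation matrix whose columns are the frame's x, y, z axes.
In Python, from station import r, imaging, models gives the robot as it stands. The module is installed in compiled form; this text tells all that it offers.
- The arm moves only by the tool apply_moves, never from a script. Its argument "moves" is a list of rows, each a list of 2 entries, a list of its own where there are three numbers: the shift along the tool's x, y, z in m, then the turn about the tool's z in degrees. A call has 1 to 5 rows; each row shifts and turns the commanded pose from where the row before left it, along the tool's axes as they then stand; what a row does not reach is not made up. A row lasts 1/12 s, in which the tool goes at most 41.7 mm and 7.16 degrees, less where a joint would pass 70% of its speed; a pose out of reach is approached as far as the arm can. A call is refused whole if a number of a shift passes 0.0417 or a number of a turn 7.16, either way. A call with a gripper value outside its range is refused whole. "hand" is the finger opening in m, from 0 to 0.087, set as the call begins (left out, the last holds). The fingers move at their own pace and stop on an object; the grip force is fixed at half the most. Time passes only in rows, so rows that do not move let the fingers close. It gives the time, the measured TCP pose, the force, the opening and the grip force at its end, in the units of the state.
- r.sense(): the state, without advancing time (a new reading comes with each control period).
- imaging.capture(name): name is "side" or "top" or "wrist"; returns a dict with "frame" (400x640x3 uint8, blue, green, red), "intrinsics" (3x3 intrinsics, pixels), "dist" ([k1, k2, p1, p2, k3] as OpenCV has them; the pictures are not rectified), "eye" and "orientation" of the camera in the world. Camera axes: x right, y down, z forward; pixel columns grow to the right and rows downward; lengths in m; the calibration is good to about 2 mm. A picture is of the moment at which its call begins. There is no depth.
- r.finish_job(): hands the job in; it is judged then, once.
Trained networks look in a picture, given as the dict that the camera call returned (one of the last four; its "shot" number tells which), for a name from the list of things; names that differ only in an ending like _2 or _b are one class to them, and where a whole thing is asked for, a point or a joint stands for the part that bears it (a point fixed in the world has none). Each returns a list of dicts, best first, with "confidence" (0 to 1); they miss things now and then, are a little off and sometimes report something else, mostly with a low value. They report only what shows in the picture. A call takes as long as a camera call.
- models.cut_out(picture, target): "region" (400x640 bool, what is visible of it) and "extent" ([left, top, width, height] as shares, 0 to 1, of the picture: columns of its width, rows of its height, round what is visible of it).
- models.place_of(picture, target): "at" ([column, row] as shares, 0 to 1, of the picture: columns of its width, rows of its height: a listed point, or the origin of a listed thing).
The state is a dict: "time_s": time; "joints": joint angles; "joint_velocities": joint speeds; "effort": joint torques, N m; "tcp_pos": TCP position; "ee_rot": TCP orientation; "wrist_force": force on the tool from outside, world axes, zero at the start; "moment": the same for the moment, N m; "gripper_width": opening from 0.0 (shut) to 1.0 (fully open); "gripper_force": force on a finger pad.
Only numpy, scipy, OpenCV 4.12 (cv2) and the standard library are available. Lean on these libraries where they do the work, as an engineer would, in place of code of your own. Each camera call takes 0.05 s, during which the arm holds its last target. There are 200 camera calls.

### The job

Sort the five weld test coupons from the bright sheet into the carriers for the test lab: lay the pipe in the blue V-rest, set the welded tee, web up, down between the corner stops of the aluminium nest, and stack the three flats lying lengthwise in the yellow tray, longest at the bottom and shortest on top, each centred in the tray. Leave the tape measure and the weld gauge where they lie, and let go of everything at the end.

Things in the scene. Friction and masses are not known exactly. Their poses are not given: they have to be found in the camera images.
- pipe_mid (a point): middle of the axis of the pipe coupon, a dark steel pipe stub 48 mm in diameter and 90 mm long, with a small tack weld on top; it starts lying on its side on the bright sheet (3 mm thick) and does not roll there (a narrow flat runs along its underside). The point lies 24 mm above the pipe's underside. y = along the pipe, z = up. Grip it across its diameter (x).
- tee_coupon: tee coupon, dark steel with a weld bead: a base plate 60 (x) x 100 (y) x 8 mm with an upright web 10 mm thick (x), 96 mm long (y), from z 8 to 58 mm in its middle. Origin: centre of the underside; y = along the web, z = up. It starts on the sheet, base down. Grip the web across x.
- flat_long: longest flat coupon, dark steel bar 40 (x) x 130 (y) x 10 mm thick, lying flat on the sheet (whose top is 3 mm above the table); grip it across x. Origin: centre of the underside.
- flat_mid: middle flat coupon, dark steel bar 35 (x) x 85 (y) x 6 mm thick, lying flat on the sheet (whose top is 3 mm above the table); grip it across x. Origin: centre of the underside.
- flat_short: shortest flat coupon, dark steel bar 40 (x) x 60 (y) x 6 mm thick, lying flat on the sheet (whose top is 3 mm above the table); grip it across x. Origin: centre of the underside.
- pipe_rest: blue V-rest, held fast to the table: base plate 74 (x) x 96 (y) x 8 mm with two upright V yokes, 8 mm thick, standing across it at y = +-36 mm (56 mm free between them for the fingers); the yokes end 34 mm above the table. The pipe lies along y over both yokes, its axis then at x = 0, 37 mm above the table. Origin: centre of the underside, z up.
- tee_nest: bare aluminium nest, held fast to the table: plate 80 (x) x 120 (y) x 8 mm with four steel corner stops rising to 24 mm above the table, which leave 70 (x) x 110 (y) mm between them for the tee's base. The tee stands in it with its web along y. Origin: centre of the underside, z up.
- flat_tray: yellow folded tray, held fast to the table: inside 48 (x) x 138 (y) mm, floor 6 mm above the table, walls 3 mm thick up to 39.5 mm; both long walls are cut away over the middle 52 mm of their length, down to the floor, for the fingers. Flats lie in it lengthwise along y; undersides at 6, 16 and 22 mm when stacked in order. Origin: centre of the underside, z up.
- tape: yellow tape measure, 64 x 96 x 40 mm, loose on the table; must stay where it is. Origin: underside, about the middle.
- gauge: flat steel weld gauge with a brass disc, 60 x 53 x 9 mm, loose on the table; must stay where it is. Origin: centre of the underside.

How it is judged:
By the outcome, as a careful person would: the job done as asked, in the order asked, and still so for the second after the job is handed in, with the robot touching nothing.
It also fails if it takes over 120 s, if anything falls off the work surface, if the arm or the gripper's body presses on something with over 40 N, if the wrist force passes 120 N, or if a joint passes its speed limit or range.

## Working session

There is one attempt and no reset: what is moved stays moved. The work goes in short steps, Python scripts to look and compute and a tool call to move; the robot and the scene stay as the last step left them, time stands still between calls to the robot, and variables do not carry over. Pictures are saved under pics/ and viewed, at most 14 in all, crops included, and the job is handed in when it is done.

Besides the shell and the picture viewer there is one more tool, called after "Call:" as a command line: name --argument value ..., lists and objects as JSON in quotes. apply_moves: Moves the arm, as the interface text tells. Its arguments: {"type":"object","properties":{"moves":{"type":"array"},"hand":{"type":"number"}},"required":["moves"]}

```bash
mkdir -p pics
cat > h.py <<'E'
import numpy as np, cv2
from station import r, imaging, models
def ray(p,px):
    u=cv2.undistortPoints(np.array([[px]],float),np.array(p["intrinsics"]),np.array(p["dist"]))[0,0]
    d=np.array(p["orientation"])@np.array([u[0],u[1],1.]);return np.array(p["eye"]),d
def at_z(p,px,z):
    e,d=ray(p,px);return e+d*(z-e[2])/d[2]
E
python3 - <<'E'
from h import *
s=r.sense();print(s["tcp_pos"],np.round(s["ee_rot"],3).tolist(),s["time_s"],r.pinch_z)
for n in ["top","side"]:
    p=imaging.capture(n);cv2.imwrite(f"pics/{n}0.png",p["frame"]);print(n,np.round(p["eye"],3),np.round(p["orientation"],2).tolist())
    if n=="top":
        for t,z in dict(pipe_mid=.027,tee_coupon=.003,flat_long=.003,flat_mid=.003,flat_short=.003,pipe_rest=0,tee_nest=0,flat_tray=0,tape=0,gauge=0).items():
            print(t,[(round(m["confidence"],2),np.round(at_z(p,np.array(m["at"])*[640,400],z),3).tolist(),np.round(np.array(m["at"])*[640,400]).tolist()) for m in models.place_of(p,t)][:3])
E
```

```text
[ 0.4755838  -0.40458864  0.22145848] [[-0.648, -0.762, -0.002], [-0.762, 0.648, 0.001], [0.0, 0.002, -1.0]] 0.0 0.0187
top [ 0.475 -0.034  1.108] [[0.03, -1.0, 0.07], [-1.0, -0.03, -0.02], [0.02, -0.07, -1.0]]
pipe_mid [(0.6, [0.464, -0.189, 0.027], [371.0, 242.0])]
tee_coupon [(0.69, [0.63, -0.286, 0.003], [409.0, 175.0]), (0.56, [0.476, -0.078, 0.003], [324.0, 236.0])]
flat_long [(0.86, [0.636, -0.282, 0.003], [408.0, 173.0])]
flat_mid [(0.63, [0.658, 0.055, 0.003], [272.0, 159.0]), (0.55, [0.637, -0.176, 0.003], [365.0, 171.0]), (0.25, [0.481, -0.076, 0.003], [323.0, 233.0])]
flat_short [(0.53, [0.47, -0.08, 0.003], [325.0, 238.0])]
pipe_rest [(0.58, [0.655, 0.186, 0.0], [219.0, 160.0])]
tee_nest [(0.82, [0.653, 0.054, 0.0], [272.0, 162.0])]
flat_tray [(0.78, [0.65, -0.063, 0.0], [319.0, 165.0]), (0.23, [0.467, -0.189, 0.0], [369.0, 240.0])]
tape [(0.81, [0.441, 0.03, 0.0], [279.0, 249.0])]
gauge [(0.77, [0.456, 0.162, 0.0], [225.0, 241.0])]
side [0.957 0.141 0.756] [[-0.42, 0.77, -0.48], [0.91, 0.36, -0.22], [0.0, -0.53, -0.85]]
```

View pics/top0.png

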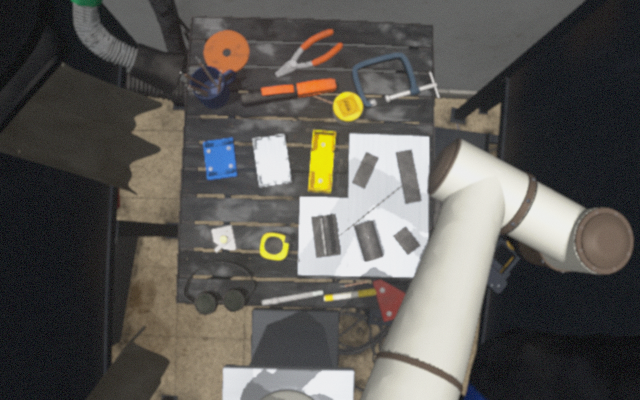

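View pics/side0.png

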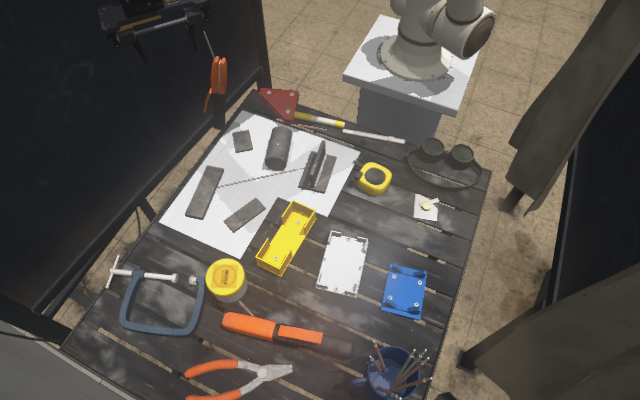

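```bash
cat >> h.py <<'E'
from scipy.optimize import minimize
B=lambda x,y,z0,z1,cx=0,cy=0:[(cx+sx*x/2,cy+sy*y/2,z) for sx in(-1,1) for sy in(-1,1) for z in(z0,z1)]
a=np.linspace(0,2*np.pi,24)
M=dict(pipe_mid=[[(.024*np.cos(t),s*.045,.024*np.sin(t)) for t in a for s in(-1,1)]],
 tee_coupon=[B(.06,.1,0,.008),B(.01,.096,.008,.058)],flat_long=[B(.04,.13,0,.01)],flat_mid=[B(.035,.085,0,.006)],flat_short=[B(.04,.06,0,.006)],
 pipe_rest=[B(.074,.096,0,.008),B(.074,.008,0,.034,0,.036),B(.074,.008,0,.034,0,-.036)],tee_nest=[B(.08,.12,0,.008)],
 flat_tray=[B(.054,.144,0,.006)]+[B(.003,.046,0,.0395,s*.0255,q*.049) for s in(-1,1) for q in(-1,1)]+[B(.054,.003,0,.0395,0,s*.0705) for s in(-1,1)])
def draw(p,name,q,z):
    im=np.zeros((400,640),np.uint8);R=np.array(p["orientation"]);c,s=np.cos(q[2]),np.sin(q[2])
    for b in M[name]:
        b=np.array(b);w=np.c_[q[0]+c*b[:,0]-s*b[:,1],q[1]+s*b[:,0]+c*b[:,1],z+b[:,2]]
        pc=(w-p["eye"])@R;px=cv2.projectPoints(pc,np.zeros(3),np.zeros(3),np.array(p["intrinsics"]),np.array(p["dist"]))[0]
        cv2.fillConvexPoly(im,cv2.convexHull(np.round(px*16).astype(np.int32)),255,cv2.LINE_AA,4)
    return im
def fit(p,name,q0,z,mask=None):
    """best (x,y,yaw deg, IoU) of the silhouette; yaw of the model's x axis"""
    if mask is None:
        ms=[m for m in models.cut_out(p,name)]
        ref=draw(p,name,q0,z)>127
        mask=max((m["region"] for m in ms),key=lambda g:(g&ref).sum())
    m=mask.astype(float)
    def cost(v):
        d=draw(p,name,[v[0]/1e3,v[1]/1e3,v[2]/57.3],z)/255.;return 1-np.minimum(d,m).sum()/np.maximum(d,m).sum()
    best=None
    v0=np.array([q0[0]*1e3,q0[1]*1e3,np.degrees(q0[2])])
    for k in (0,15,-15):
        v=v0+[0,0,k]
        o=minimize(cost,v,method="Nelder-Mead",options=dict(initial_simplex=[v,v+[8,0,0],v+[0,8,0],v+[0,0,8]],xatol=.05,fatol=1e-5))
        if best is None or o.fun<best.fun:best=o
    return np.round(np.r_[best.x,1-best.fun],2)
E
python3 - <<'E'
from h import *
G=dict(pipe_mid=(.464,-.189,1.4,.027),tee_coupon=(.476,-.078,1.6,.003),flat_long=(.636,-.282,1.4,.003),flat_mid=(.637,-.176,2.,.003),flat_short=(.467,-.285,.8,.003),pipe_rest=(.655,.186,1.57,0),tee_nest=(.653,.054,1.6,0),flat_tray=(.65,-.063,1.6,0))
out={}
for cam in ("top","side"):
    p=imaging.capture(cam);v=p["frame"].copy()
    for n,g in G.items():
        try:
            o=fit(p,n,g[:3],g[3]);print(cam,n,o)
            d=draw(p,n,[o[0]/1e3,o[1]/1e3,o[2]/57.3],g[3]);c,_=cv2.findContours((d>127).astype(np.uint8),0,2);cv2.drawContours(v,c,-1,(0,0,255),1)
        except Exception as e:print(cam,n,"none",e)
    w=v[120:290,190:440] if cam=="top" else v[100:330,150:440]
    cv2.imwrite(f"pics/fit_{cam}.png",cv2.resize(w,None,fx=2.6,fy=2.6,interpolation=2))
E
```

```text
top pipe_mid [ 466.88 -183.37  109.68    0.94]
top tee_coupon [475.29 -82.48  96.86   0.9 ]
top flat_long [ 636.   -282.     80.21    0.  ]
top flat_mid [ 639.81 -175.5    66.68    0.85]
top flat_short [ 469.43 -281.27  -48.52    0.82]
top pipe_rest [659.06 182.66 100.03   0.88]
top tee_nest [657.42  55.43 100.64   0.94]
top flat_tray [655.23 -67.06  86.77   0.92]
side pipe_mid [ 464.04 -184.07  109.      0.88]
side tee_coupon [473.92 -82.45  99.63   0.89]
side flat_long [ 626.12 -283.4   103.68    0.84]
side flat_mid [ 639.02 -175.43   67.88    0.88]
side flat_short [ 467.49 -281.61  -50.59    0.86]
side pipe_rest [658.09 181.46  99.8    0.9 ]
side tee_nest [653.23  54.25 100.33   0.94]
side flat_tray [655.49 -68.49  88.11   0.94]
```

View pics/fit_top.png

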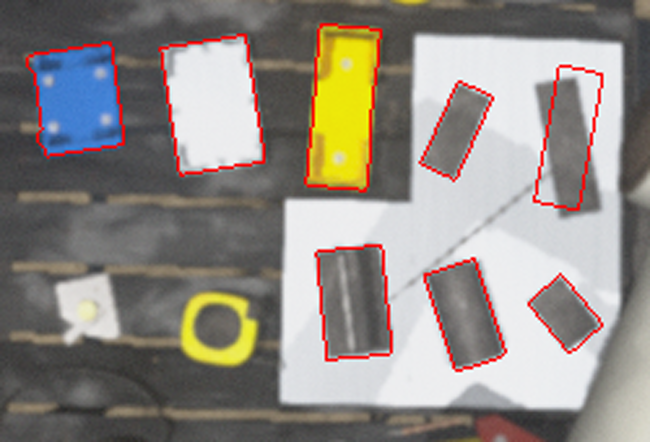

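View pics/fit_side.png

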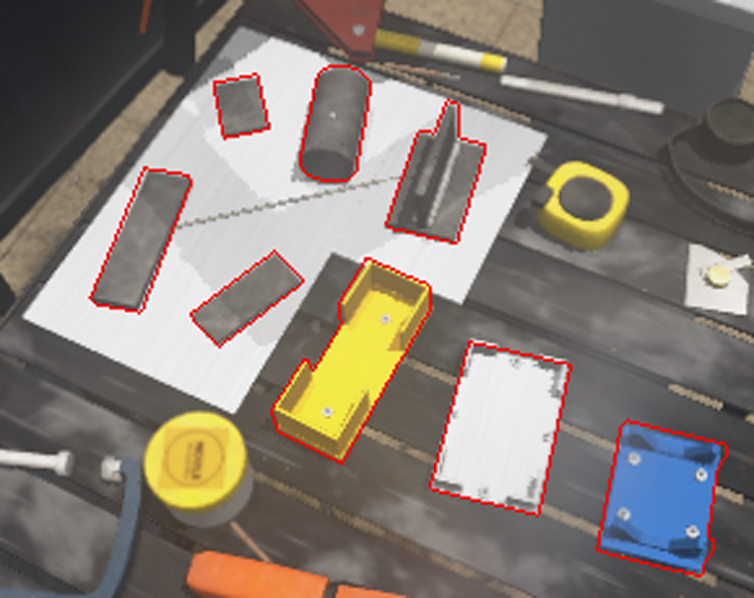

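```bash
cat >> h.py <<'E'
def plan(x,y,z,yaw,step=.035):
    """from the measured pose: rows of turn, then rows of shift (tool axes, mm) for TCP to x,y,z (mm), tool-x yaw in deg"""
    s=r.sense();R=np.array(s["ee_rot"]);p=np.array(s["tcp_pos"]);th=np.degrees(np.arctan2(R[1,0],R[0,0]))
    t=(th-yaw+180)%360-180;nt=int(np.ceil(abs(t)/7.1)) if abs(t)>.15 else 0
    tt=round(t/nt,2) if nt else 0
    c,k=np.cos(np.radians(tt*nt)),np.sin(np.radians(tt*nt))
    d=(R@np.array([[c,-k,0],[k,c,0],[0,0,1]])).T@(np.array([x,y,z])/1e3-p)
    n=max(1,int(np.ceil(np.linalg.norm(d)/step)))
    print(f"at {np.round(p*1e3,1)} yaw {th:.1f} w {s['gripper_width']*87:.1f} t {s['time_s']:.1f} F {np.round(s['wrist_force'],1)} | turn {nt} x {tt} | shift {n} x {np.round(d/n,4).tolist()}")
E
python3 -c "
from h import *
plan(626,-283.4,150,-166.3)"
```

```text
at [ 476.  -405.   222.5] yaw -130.4 w 87.4 t 1.5 F [ 0.3 -0.3  0.2] | turn 6 x 5.98 | shift 6 x [-0.0291, 0.0138, 0.0121]
```

Call:
apply_moves --moves '[[[0, 0, 0], 5.98], [[0, 0, 0], 5.98], [[0, 0, 0], 5.98], [[0, 0, 0], 5.98], [[0, 0, 0], 5.98]]'

```text
time_s: 1.92
tcp_pos: [0.476, -0.405, 0.2225]
ee_rot: [[-0.943, -0.332, 0.0], [-0.332, 0.943, -0.0], [-0.0, -0.0, -1.0]]
wrist_force: [0.6, 0.1, -0.1]
gripper_width: 0.998
gripper_force: 0.0
```

Call:
apply_moves --moves '[[[0, 0, 0], 5.98], [[-0.0291, 0.0138, 0.0121], 0], [[-0.0291, 0.0138, 0.0121], 0], [[-0.0291, 0.0138, 0.0121], 0], [[-0.0291, 0.0138, 0.0121], 0]]'

```text
time_s: 2.33
tcp_pos: [0.5769, -0.323, 0.1739]
ee_rot: [[-0.972, -0.237, 0.001], [-0.237, 0.972, -0.0], [-0.001, -0.0, -1.0]]
wrist_force: [0.1, 0.4, 1.2]
gripper_width: 1.002
gripper_force: 0.0
```

Call:
apply_moves --moves '[[[-0.0291, 0.0138, 0.0121], 0], [[-0.0291, 0.0138, 0.0121], 0], [[0, 0, 0], 0], [[0, 0, 0], 0]]'

```text
time_s: 2.67
tcp_pos: [0.6266, -0.2816, 0.1483]
ee_rot: [[-0.971, -0.24, -0.003], [-0.24, 0.971, 0.001], [0.002, 0.001, -1.0]]
wrist_force: [0.5, -0.2, -0.7]
gripper_width: 0.999
gripper_force: 0.0
```

Run:
```python
from h import *
plan(626,-283.4,150,-166.3)
p=imaging.capture("wrist");v=p["frame"].copy();print(np.round(p["eye"],3))
for n,g in dict(flat_long=(.627,-.283,103.7/57.3,.003),flat_mid=(.639,-.1755,67.3/57.3,.003),flat_tray=(.6554,-.0678,87.4/57.3,0)).items():
    try:
        o=fit(p,n,g[:3],g[3]);print(n,o)
        d=draw(p,n,[o[0]/1e3,o[1]/1e3,o[2]/57.3],g[3]);c,_=cv2.findContours((d>127).astype(np.uint8),0,2);cv2.drawContours(v,c,-1,(0,0,255),1)
    except Exception as e:print(n,e)
cv2.imwrite("pics/w1.png",v)
```

```text
at [ 626.6 -281.6  148.3] yaw -166.1 w 86.9 t 2.7 F [ 0.5 -0.2 -0.7] | turn 1 x 0.18 | shift 1 x [0.001, -0.0016, -0.0017]
[ 0.555 -0.3    0.31 ]
flat_long [ 626.56 -281.44  101.38    0.94]
flat_mid max() iterable argument is empty
flat_tray [ 6.5247e+02 -7.1260e+01  8.3480e+01  3.4000e-01]
```

View pics/w1.png

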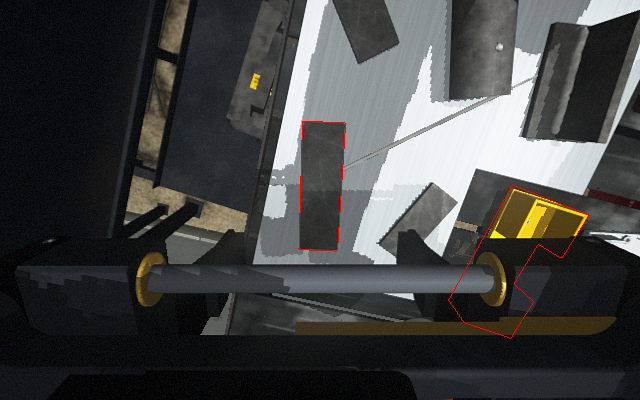

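Call:
apply_moves --moves '[[[0, 0, 0], 1.9], [[0, 0, 0.033], 0], [[0, 0, 0.033], 0], [[0, 0, 0], 0], [[0, 0, 0], 0]]'

```text
time_s: 3.28
tcp_pos: [0.6244, -0.2839, 0.0831]
ee_rot: [[-0.979, -0.204, -0.004], [-0.204, 0.979, 0.0], [0.003, 0.001, -1.0]]
wrist_force: [0.2, -1.1, 0.8]
gripper_width: 0.998
gripper_force: 0.0
```

Run:
```python
from h import *
plan(626.5,-282,6,-168)
imaging.capture("wrist")
plan(626.5,-282,6,-168)
p=imaging.capture("wrist")
plan(626.5,-282,6,-168)
o=fit(p,"flat_long",(.6265,-.282,102/57.3),.003);print(o)
```

```text
at [ 624.4 -283.9   83.1] yaw -168.2 w 86.8 t 3.3 F [ 0.2 -1.1  0.8] | turn 1 x -0.24 | shift 3 x [-0.0009, 0.0005, 0.0257]
at [ 626.1 -284.3   85.4] yaw -168.2 w 87.0 t 3.3 F [ 0.6 -0.2  0.9] | turn 1 x -0.2 | shift 3 x [-0.0003, 0.0008, 0.0265]
at [ 627.1 -284.3   86.5] yaw -168.2 w 86.8 t 3.4 F [0.8 0.4 1.2] | turn 1 x -0.17 | shift 3 x [0.0001, 0.0009, 0.0268]
[ 627.25 -281.14  101.81    0.85]
```

Call:
apply_moves --moves '[[[-0.001, 0.0013, 0.028], 0], [[0, 0, 0.028], 0], [[0, 0, 0.016], 0], [[0, 0, 0.006], 0], [[0, 0, 0], 0]]'

```text
time_s: 3.85
tcp_pos: [0.6268, -0.2818, 0.006]
ee_rot: [[-0.979, -0.205, -0.0], [-0.205, 0.979, -0.0], [0.0, -0.0, -1.0]]
wrist_force: [-0.7, -0.3, 0.7]
gripper_width: 0.998
gripper_force: 0.0
```

Call:
apply_moves --moves '[[[0, 0, 0], 0], [[0, 0, 0], 0], [[0, 0, 0], 0], [[0, 0, 0], 0], [[0, 0, 0], 0]]' --hand 0.02

```text
time_s: 4.27
tcp_pos: [0.6272, -0.2818, 0.007]
ee_rot: [[-0.979, -0.205, 0.002], [-0.205, 0.979, -0.0], [-0.002, -0.001, -1.0]]
wrist_force: [1.2, -0.6, 0.0]
gripper_width: 0.704
gripper_force: 0.0
```

Call:
apply_moves --moves '[[[0, 0, 0], 0], [[0, 0, 0], 0], [[0, 0, 0], 0]]'

```text
time_s: 4.52
tcp_pos: [0.6267, -0.2817, 0.006]
ee_rot: [[-0.979, -0.205, 0.0], [-0.205, 0.979, -0.0], [-0.0, -0.0, -1.0]]
wrist_force: [0.3, 0.1, -0.1]
gripper_width: 0.475
gripper_force: 0.0
```

```bash
sed -i 's/^    s=r.sense();R=.*p=np.array(s\["tcp_pos"\]);/    P=[]\n    for i in range(4):\n        s=r.sense();P.append((s["tcp_pos"],s["ee_rot"]))\n        if i<3:imaging.capture("top")\n    p=np.mean([q[0] for q in P],0);R=np.mean([np.array(q[1]) for q in P],0);/' h.py; python3 -c "
from h import *
plan(655.4,-67.8,120,177.4)"
```

```text
at [ 626.7 -281.6    6. ] yaw -168.2 w 39.9 t 4.7 F [-0.5  0.6  0.8] | turn 3 x 4.81 | shift 7 x [-0.0027, 0.0307, -0.0163]
```

Call:
apply_moves --moves '[[[0, 0, 0], 0], [[0, 0, 0], 0], [[0, 0, -0.01], 0], [[0, 0, -0.025], 0], [[0, 0, -0.03], 0]]'

```text
time_s: 5.08
tcp_pos: [0.6237, -0.2807, 0.0679]
ee_rot: [[-0.979, -0.204, -0.009], [-0.204, 0.979, 0.003], [0.008, 0.005, -1.0]]
wrist_force: [1.0, 0.6, -4.9]
gripper_width: 0.457
gripper_force: 30.0
```

Call:
apply_moves --moves '[[[0, 0, -0.03], 0], [[0, 0, -0.02], 0], [[0, 0, 0], 4.8], [[0, 0, 0], 4.8], [[0, 0, 0], 4.8]]'

```text
time_s: 5.5
tcp_pos: [0.6257, -0.2812, 0.1207]
ee_rot: [[-0.999, 0.05, -0.001], [0.05, 0.999, 0.001], [0.001, 0.001, -1.0]]
wrist_force: [0.4, -0.4, -5.4]
gripper_width: 0.452
gripper_force: 30.0
```

Run:
```python
from h import *
plan(655.4,-67.8,115,177.4)
print(r.sense()["gripper_force"])
for cam in("top","side"):
    p=imaging.capture(cam)
    try:print(fit(p,"flat_long",(.627,-.282,87/57.3),.116))
    except Exception as e:print(e)
```

```text
at [ 625.7 -281.3  120.3] yaw 177.3 w 39.5 t 5.7 F [-0.5  0.4 -4.3] | turn 0 x 0 | shift 7 x [-0.0028, 0.0307, 0.0008]
29.997224807739258
[ 6.2806e+02 -2.8478e+02  8.2310e+01  2.5000e-01]
[ 6.2517e+02 -2.8675e+02  9.0510e+01  4.6000e-01]
```

Call:
apply_moves --moves '[[[-0.003, 0.02, 0], 0], [[-0.003, 0.033, 0], 0], [[-0.003, 0.036, 0], 0], [[-0.003, 0.036, 0], 0], [[-0.003, 0.036, 0.002], 0]]'

```text
time_s: 6.27
tcp_pos: [0.6492, -0.1202, 0.1194]
ee_rot: [[-0.999, 0.045, 0.001], [0.045, 0.999, -0.0], [-0.001, -0.0, -1.0]]
wrist_force: [1.0, 0.5, -4.1]
gripper_width: 0.455
gripper_force: 30.0
```

Call:
apply_moves --moves '[[[-0.003, 0.034, 0.002], 0], [[-0.002, 0.02, 0.002], 0], [[0, 0, 0], 0], [[0, 0, 0], 0]]'

```text
time_s: 6.6
tcp_pos: [0.6564, -0.0663, 0.1148]
ee_rot: [[-0.999, 0.042, -0.0], [0.042, 0.999, -0.0], [0.0, -0.0, -1.0]]
wrist_force: [-0.4, -0.4, -4.1]
gripper_width: 0.455
gripper_force: 30.0
```

Run:
```python
from h import *
plan(655.4,-67.8,60,177.4)
p=imaging.capture("wrist");v=p["frame"].copy()
for n,g in dict(flat_long=(.6554,-.0678,87.4/57.3,.112),flat_tray=(.6554,-.0678,87.4/57.3,0),tee_nest=(.655,.055,100.5/57.3,0)).items():
    try:
        o=fit(p,n,g[:3],g[3]);print(n,o)
        d=draw(p,n,[o[0]/1e3,o[1]/1e3,o[2]/57.3],g[3]);c,_=cv2.findContours((d>127).astype(np.uint8),0,2);cv2.drawContours(v,c,-1,(0,0,255),1)
    except Exception as e:print(n,e)
cv2.imwrite("pics/w2.png",v)
```

```text
at [656.3 -67.7 114.9] yaw 177.5 w 39.3 t 6.8 F [ 0.3 -0.8 -4.4] | turn 0 x 0 | shift 2 x [0.0004, -0.0001, 0.0275]
flat_long [656.64 -68.43  87.35   0.72]
flat_tray [ 6.5342e+02 -6.5130e+01  8.8840e+01  1.2000e-01]
tee_nest [655.62  55.27 100.65   0.86]
```

View pics/w2.png

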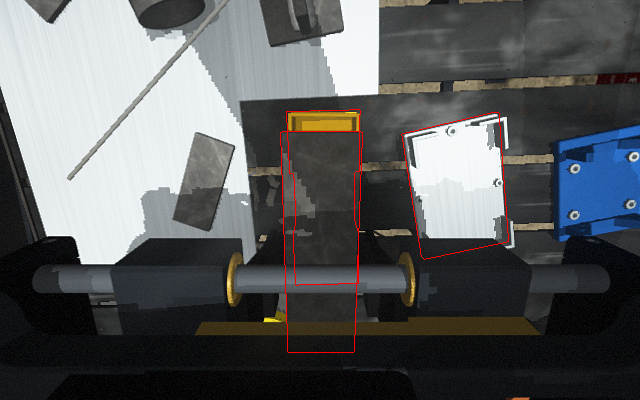

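Run:
```python
from h import *
p=imaging.capture("wrist");f=p["frame"];cv2.imwrite("pics/w3.png",cv2.resize(f[95:260,260:400],None,fx=4,fy=3.5,interpolation=2))
for px in[(287,111),(360,111)]:print("tray",np.round(at_z(p,px,.0395)*1e3,1))
for px in[(288,131),(361,131)]:print("flat",np.round(at_z(p,px,.112)*1e3,1),np.round(at_z(p,px,.122)*1e3,1))
```

```text
tray [580.6 -90.1  39.5]
tray [583.1 -36.2  39.5]
flat [591.  -82.7 112. ] [590.4 -81.6 122. ]
flat [592.7 -44.7 112. ] [592.  -45.9 122. ]
```

View pics/w3.png

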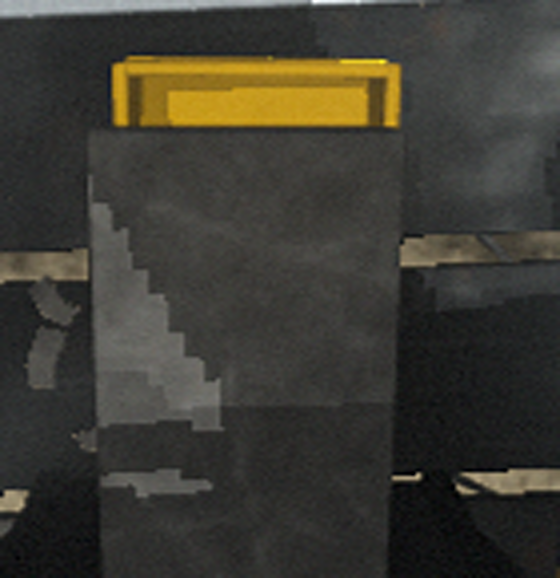

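Call:
apply_moves --moves '[[[0.002, 0.0008, 0.02], 0], [[0, 0, 0.025], 0], [[0, 0, 0.019], 0], [[0, 0, 0], 0], [[0, 0, 0], 0]]'

```text
time_s: 7.42
tcp_pos: [0.6537, -0.0675, 0.0501]
ee_rot: [[-0.999, 0.045, -0.003], [0.045, 0.999, -0.001], [0.003, -0.001, -1.0]]
wrist_force: [0.2, -0.0, -3.5]
gripper_width: 0.455
gripper_force: 30.0
```

Run:
```python
from h import *
plan(654.3,-66.8,9.5,177.4)
p=imaging.capture("wrist");f=p["frame"];w=cv2.resize(f[60:260,240:400],None,fx=3,fy=3,interpolation=2)
q=imaging.capture("side");g=cv2.resize(q["frame"][190:290,235:335],(600,600)[::1],interpolation=2)
g=cv2.resize(g,(300,600)) if 0 else cv2.resize(q["frame"][190:290,245:325],None,fx=4,fy=6)[:600]
cv2.imwrite("pics/w4.png",np.hstack([w[:600],g[:600]]))
```

```text
at [655.2 -67.2  51.9] yaw 177.4 w 39.6 t 7.6 F [-1.   0.3 -4.2] | turn 0 x 0 | shift 2 x [0.0005, 0.0002, 0.0212]
```

View pics/w4.png

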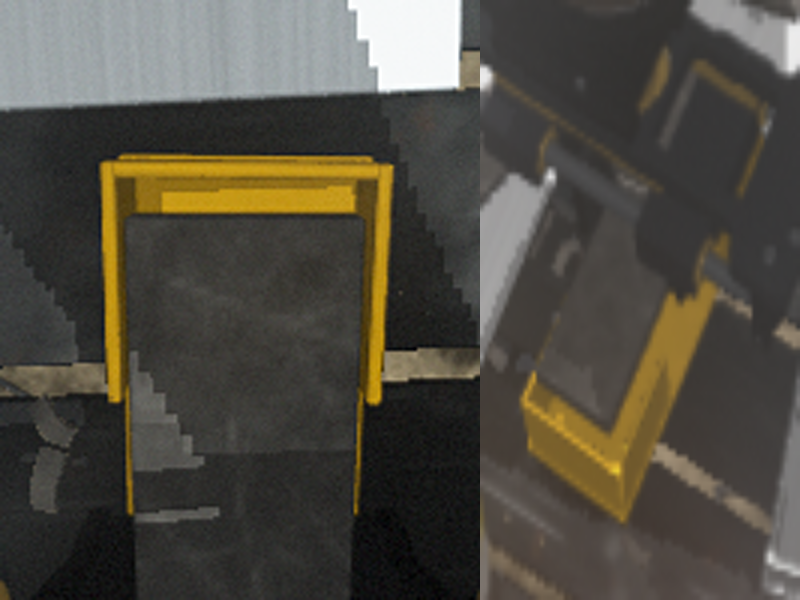

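Run:
```python
from h import *
p=imaging.capture("wrist");print(np.round(p["eye"],3))
Z=lambda a,b:(240+a/3,60+b/3)
for a,b in[(101,163),(393,165)]:print("tray",np.round(at_z(p,Z(a,b),.0395)*1e3,1))
for a,b in[(125,214),(364,214)]:print("flat",np.round(at_z(p,Z(a,b),.059)*1e3,1))
```

```text
[ 0.58  -0.063  0.214]
tray [581.7 -89.   39.5]
tray [584.4 -36.   39.5]
flat [589.8 -82.9  59. ]
flat [591.5 -43.8  59. ]
```

Call:
apply_moves --moves '[[[0.0005, 0.0004, 0.015], 0], [[0, 0, 0.015], 0], [[0, 0, 0.008], 0], [[0, 0, 0.003], 0], [[0, 0, 0], 0]]'

```text
time_s: 8.13
tcp_pos: [0.6538, -0.0665, 0.0099]
ee_rot: [[-0.999, 0.045, -0.001], [0.045, 0.999, -0.0], [0.001, -0.0, -1.0]]
wrist_force: [0.8, 1.2, -4.1]
gripper_width: 0.454
gripper_force: 30.0
```

```bash
python3 -c "
from h import *
plan(655,-66.2,9,177.4)"
```

```text
at [654.4 -66.4  10.5] yaw 177.4 w 39.0 t 8.3 F [-0.1 -0.4 -4.4] | turn 0 x 0 | shift 1 x [-0.0005, 0.0003, 0.0015]
```

Down 1.5 mm, release, lift, then turn for flat_mid (tool yaw 157.3 → turn +20).

Call:
apply_moves --moves '[[[0, 0, 0.0015], 0], [[0, 0, 0], 0]]'

```text
time_s: 8.45
tcp_pos: [0.6545, -0.0664, 0.009]
ee_rot: [[-0.999, 0.045, 0.002], [0.045, 0.999, 0.0], [-0.002, 0.0, -1.0]]
wrist_force: [-0.2, 0.6, -4.8]
gripper_width: 0.453
gripper_force: 30.0
```

Call:
apply_moves --moves '[[[0, 0, 0], 0], [[0, 0, 0], 0], [[0, 0, 0], 0], [[0, 0, 0], 0], [[0, 0, 0], 0]]' --hand 0.064

```text
time_s: 8.87
tcp_pos: [0.6543, -0.0664, 0.009]
ee_rot: [[-0.999, 0.045, 0.001], [0.045, 0.999, 0.0], [-0.001, 0.0, -1.0]]
wrist_force: [0.7, 0.1, 0.5]
gripper_width: 0.707
gripper_force: 0.0
```

Call:
apply_moves --moves '[[[0, 0, 0], 0], [[0, 0, -0.01], 0], [[0, 0, -0.02], 0], [[0, 0, -0.03], 0], [[0, 0, -0.03], 0]]'

```text
time_s: 9.28
tcp_pos: [0.6533, -0.0666, 0.0994]
ee_rot: [[-0.999, 0.045, -0.002], [0.045, 0.999, -0.0], [0.002, -0.001, -1.0]]
wrist_force: [1.4, 0.4, 0.4]
gripper_width: 0.736
gripper_force: 0.0
```

Call:
apply_moves --moves '[[[0, 0, -0.02], 0], [[0, 0, 0], 6.7], [[0, 0, 0], 6.7], [[0, 0, 0], 6.7]]'

```text
time_s: 9.62
tcp_pos: [0.6541, -0.0664, 0.1202]
ee_rot: [[-0.92, 0.391, 0.002], [0.391, 0.92, 0.0], [-0.002, 0.001, -1.0]]
wrist_force: [-0.3, -0.2, -0.0]
gripper_width: 0.732
gripper_force: 0.0
```

```bash
python3 -c "
from h import *
plan(639.4,-175.5,80,157.3)"
```

```text
at [654.  -66.5 119.7] yaw 157.2 w 63.9 t 9.8 F [1.2 0.2 0.3] | turn 0 x 0 | shift 4 x [-0.0072, -0.0265, 0.0099]
```

Call:
apply_moves --moves '[[[-0.0072, -0.0265, 0.0099], 0], [[-0.0072, -0.0265, 0.0099], 0], [[-0.0072, -0.0265, 0.0099], 0], [[-0.0072, -0.0265, 0.0099], 0], [[0, 0, 0], 0]]'

```text
time_s: 10.18
tcp_pos: [0.6371, -0.1792, 0.0765]
ee_rot: [[-0.922, 0.387, -0.005], [0.387, 0.922, 0.0], [0.005, -0.002, -1.0]]
wrist_force: [-0.5, 0.7, -0.2]
gripper_width: 0.736
gripper_force: 0.0
```

Call:
apply_moves --moves '[[[0, 0, 0], 0]]'

```text
time_s: 10.27
tcp_pos: [0.6388, -0.1768, 0.0781]
ee_rot: [[-0.923, 0.386, -0.002], [0.386, 0.923, -0.0], [0.002, -0.001, -1.0]]
wrist_force: [0.3, -0.3, 0.6]
gripper_width: 0.74
gripper_force: 0.0
```

Run:
```python
from h import *
plan(639.4,-175.5,4.5,157.3)
p=imaging.capture("wrist");print("mid",fit(p,"flat_mid",(.6394,-.1755,67.3/57.3),.003))
p=imaging.capture("top")
try:print("long in tray",fit(p,"flat_long",(.655,-.0665,87.4/57.3),.006))
except Exception as e:print(e)
```

```text
at [ 639.7 -175.6   78.9] yaw 157.4 w 64.1 t 10.4 F [-0.3  0.1  0.6] | turn 0 x 0 | shift 3 x [0.0001, 0.0, 0.0248]
mid [ 639.47 -174.34   66.29    0.93]
long in tray [ 6.5398e+02 -7.3830e+01  8.0830e+01  2.9000e-01]
```

Call:
apply_moves --moves '[[[0, 0, 0.03], 0.3], [[0, 0.0005, 0.026], 0], [[0, 0, 0.014], 0], [[0, 0, 0.005], 0], [[0, 0, 0], 0]]'

```text
time_s: 11.03
tcp_pos: [0.6395, -0.1741, 0.0041]
ee_rot: [[-0.921, 0.389, -0.002], [0.389, 0.921, -0.0], [0.001, -0.001, -1.0]]
wrist_force: [-0.1, -0.6, 0.5]
gripper_width: 0.736
gripper_force: 0.0
```

Call:
apply_moves --moves '[[[0, 0, 0], 0], [[0, 0, 0], 0], [[0, 0, 0], 0], [[0, 0, 0], 0], [[0, 0, 0], 0]]' --hand 0.02

```text
time_s: 11.45
tcp_pos: [0.6399, -0.1749, 0.004]
ee_rot: [[-0.921, 0.39, 0.0], [0.39, 0.921, -0.0], [-0.0, 0.0, -1.0]]
wrist_force: [-0.3, -0.1, 0.4]
gripper_width: 0.44
gripper_force: 0.0
```

Call:
apply_moves --moves '[[[0, 0, 0], 0], [[0, 0, 0], 0], [[0, 0, 0], 0], [[0, 0, 0], 0]]'

```text
time_s: 11.78
tcp_pos: [0.6399, -0.1749, 0.004]
ee_rot: [[-0.921, 0.39, 0.0], [0.39, 0.921, -0.0], [-0.0, 0.0, -1.0]]
wrist_force: [-0.4, 0.4, 1.3]
gripper_width: 0.395
gripper_force: 30.0
```

```bash
python3 -c "
from h import *
plan(655,-66.2,120,177.4);print(r.sense()['gripper_force'])"
```

```text
at [ 639.9 -174.9    3.9] yaw 157.0 w 34.1 t 11.9 F [-0.4  0.8  0.6] | turn 3 x -6.79 | shift 5 x [-0.002, 0.0219, -0.0232]
29.998407661914825
```

Call:
apply_moves --moves '[[[0, 0, -0.01], 0], [[0, 0, -0.025], 0], [[0, 0, -0.03], 0], [[0, 0, -0.025], 0], [[0, 0, 0], -6.8]]'

```text
time_s: 12.35
tcp_pos: [0.6434, -0.1756, 0.1009]
ee_rot: [[-0.961, 0.276, 0.011], [0.276, 0.961, -0.002], [-0.011, 0.001, -1.0]]
wrist_force: [1.2, -0.1, -0.7]
gripper_width: 0.396
gripper_force: 30.0
```

Call:
apply_moves --moves '[[[0, 0, 0], -6.8], [[0, 0, 0], -6.8], [[-0.003, 0.025, 0], 0], [[-0.003, 0.03, 0], 0], [[-0.002, 0.03, 0], 0]]'

```text
time_s: 12.77
tcp_pos: [0.6513, -0.0902, 0.0941]
ee_rot: [[-0.999, 0.047, -0.0], [0.047, 0.999, 0.0], [0.0, 0.0, -1.0]]
wrist_force: [0.5, 0.7, -1.4]
gripper_width: 0.395
gripper_force: 30.0
```

Call:
apply_moves --moves '[[[-0.002, 0.0245, 0], 0], [[0, 0, 0], 0], [[0, 0, 0], 0]]'

```text
time_s: 13.02
tcp_pos: [0.6546, -0.0646, 0.094]
ee_rot: [[-0.999, 0.043, -0.0], [0.043, 0.999, 0.0], [0.0, 0.0, -1.0]]
wrist_force: [0.4, 0.3, -2.1]
gripper_width: 0.395
gripper_force: 30.0
```

Run:
```python
from h import *
plan(655,-66.2,60,177.4)
p=imaging.capture("wrist")
print(fit(p,"flat_mid",(.655,-.066,87.4/57.3),.093))
cv2.imwrite("pics/w5.png",cv2.resize(p["frame"][60:260,220:420],None,fx=3,fy=3,interpolation=2))
```

```text
at [654.4 -65.9  93.9] yaw 177.5 w 34.5 t 13.2 F [ 0.6 -0.7 -1.2] | turn 0 x 0 | shift 1 x [-0.0006, -0.0003, 0.0339]
[654.1  -66.69  87.02   0.75]
```

View pics/w5.png

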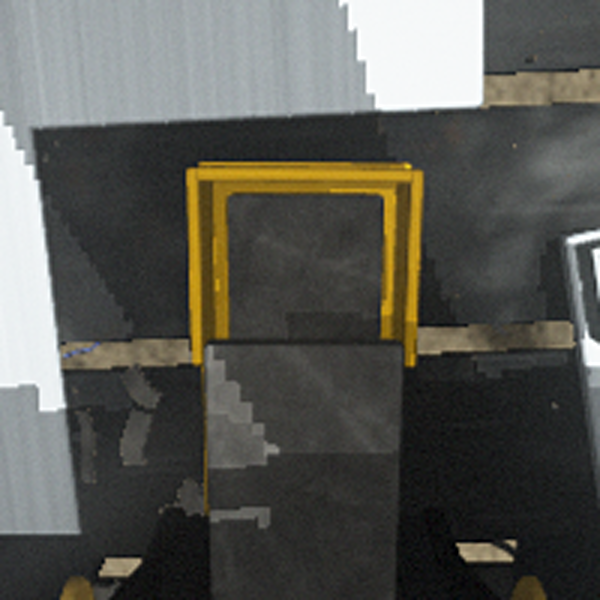

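Run:
```python
from h import *
p=imaging.capture("wrist")
def c(n,a,b,z,L):
    P=(at_z(p,(220+a[0]/3,60+a[1]/3),z)+at_z(p,(220+b[0]/3,60+b[1]/3),z))*500
    w=np.linalg.norm(at_z(p,(220+a[0]/3,60+a[1]/3),z)-at_z(p,(220+b[0]/3,60+b[1]/3),z))*1e3
    print(n,np.round(P[:2]+L*np.array([.999,-.045]),1),round(w,1))
c("tray",(187,169),(423,171),.0395,72);c("long",(228,194),(382,194),.016,65);c("mid",(205,341),(402,341),.099,42.5)
```

```text
tray [655.5 -66.2] 53.2
long [654.8 -66.1] 38.7
mid [653.4 -66.5] 33.8
```

Call:
apply_moves --moves '[[[-0.0012, 0.0002, 0.025], 0], [[0, 0, 0.025], 0], [[0, 0, 0.018], 0], [[0, 0, 0.006], 0], [[0, 0, 0.002], 0]]'

```text
time_s: 13.73
tcp_pos: [0.6551, -0.0666, 0.0171]
ee_rot: [[-0.999, 0.045, -0.003], [0.045, 0.999, -0.001], [0.003, -0.001, -1.0]]
wrist_force: [0.0, 0.4, -1.2]
gripper_width: 0.391
gripper_force: 30.0
```

Call:
apply_moves --moves '[[[0, 0, 0], 0], [[0, 0, 0], 0], [[0, 0, 0], 0]]'

```text
time_s: 13.98
tcp_pos: [0.6567, -0.0659, 0.0188]
ee_rot: [[-0.999, 0.045, 0.002], [0.045, 0.999, 0.0], [-0.002, 0.0, -1.0]]
wrist_force: [-0.3, -0.0, -0.8]
gripper_width: 0.395
gripper_force: 30.0
```

```bash
python3 -c "
from h import *
plan(655,-66.2,17,177.4)"
```

```text
at [656.5 -65.9  18.7] yaw 177.4 w 34.0 t 14.1 F [-0.6  0.1 -2.4] | turn 0 x 0 | shift 1 x [0.0015, -0.0004, 0.0017]
```

Call:
apply_moves --moves '[[[0, 0, 0.0015], 0], [[0, 0, 0], 0], [[0, 0, 0], 0]]'

```text
time_s: 14.38
tcp_pos: [0.6563, -0.0658, 0.0169]
ee_rot: [[-0.999, 0.045, 0.001], [0.045, 0.999, -0.0], [-0.001, -0.0, -1.0]]
wrist_force: [-0.3, -0.6, 0.7]
gripper_width: 0.393
gripper_force: 30.0
```

Call:
apply_moves --moves '[[[0, 0, 0], 0], [[0, 0, 0], 0], [[0, 0, 0], 0], [[0, 0, 0], 0], [[0, 0, 0], 0]]' --hand 0.06

```text
time_s: 14.8
tcp_pos: [0.6558, -0.0658, 0.0163]
ee_rot: [[-0.999, 0.045, -0.0], [0.045, 0.999, -0.0], [0.0, -0.0, -1.0]]
wrist_force: [0.4, -0.1, 0.4]
gripper_width: 0.656
gripper_force: 0.0
```

Call:
apply_moves --moves '[[[0, 0, 0], 0], [[0, 0, -0.01], 0], [[0, 0, -0.02], 0], [[0, 0, -0.03], 0], [[0, 0, -0.03], 0]]'

```text
time_s: 15.22
tcp_pos: [0.6553, -0.0659, 0.1073]
ee_rot: [[-0.999, 0.045, -0.002], [0.045, 0.999, -0.0], [0.002, -0.001, -1.0]]
wrist_force: [0.9, 0.1, 0.1]
gripper_width: 0.69
gripper_force: 0.0
```

Call:
apply_moves --moves '[[[0, 0, -0.01], -6.16], [[0, 0, 0], -6.16], [[0, 0, 0], -6.16], [[0, 0, 0], -6.16], [[0, 0, 0], -6.16]]' --hand 0.07

```text
time_s: 15.63
tcp_pos: [0.656, -0.0658, 0.1175]
ee_rot: [[-0.879, -0.478, 0.001], [-0.478, 0.879, 0.0], [-0.001, -0.0, -1.0]]
wrist_force: [0.6, 0.5, -0.3]
gripper_width: 0.802
gripper_force: 0.0
```

Call:
apply_moves --moves '[[[0, 0, 0], -6.16], [[0, 0, 0], -6.16], [[0, 0, 0], 0]]'

```text
time_s: 15.88
tcp_pos: [0.6561, -0.0658, 0.1172]
ee_rot: [[-0.759, -0.652, 0.001], [-0.652, 0.759, -0.0], [-0.001, -0.001, -1.0]]
wrist_force: [-0.6, -0.1, 0.7]
gripper_width: 0.804
gripper_force: 0.0
```

```bash
python3 -c "
from h import *
plan(468.5,-281.4,90,-139.5)"
```

```text
at [656.  -65.8 117. ] yaw -139.5 w 69.9 t 16.0 F [-0.  -0.2 -0.5] | turn 0 x 0 | shift 9 x [0.0314, -0.0047, 0.003]
```

Call:
apply_moves --moves '[[[0.0314, -0.0047, 0.003], 0], [[0.0314, -0.0047, 0.003], 0], [[0.0314, -0.0047, 0.003], 0], [[0.0314, -0.0047, 0.003], 0], [[0.0314, -0.0047, 0.003], 0]]'

```text
time_s: 16.45
tcp_pos: [0.5509, -0.1866, 0.1015]
ee_rot: [[-0.761, -0.649, 0.0], [-0.649, 0.761, -0.0], [-0.0, -0.0, -1.0]]
wrist_force: [1.2, -0.9, -0.4]
gripper_width: 0.805
gripper_force: 0.0
```

Call:
apply_moves --moves '[[[0.0314, -0.0047, 0.003], 0], [[0.0314, -0.0047, 0.003], 0], [[0.0314, -0.0047, 0.003], 0], [[0.0314, -0.0047, 0.003], 0], [[0, 0, 0], 0]]'

```text
time_s: 16.87
tcp_pos: [0.4644, -0.284, 0.0889]
ee_rot: [[-0.765, -0.645, -0.003], [-0.645, 0.765, 0.001], [0.002, 0.003, -1.0]]
wrist_force: [0.9, 0.3, 0.1]
gripper_width: 0.806
gripper_force: 0.0
```

Call:
apply_moves --moves '[[[0, 0, 0], 0]]'

```text
time_s: 16.95
tcp_pos: [0.4675, -0.2828, 0.0895]
ee_rot: [[-0.763, -0.647, -0.0], [-0.647, 0.763, -0.0], [0.0, 0.0, -1.0]]
wrist_force: [0.8, 0.1, -0.1]
gripper_width: 0.806
gripper_force: 0.0
```

Run:
```python
from h import *
plan(468.5,-281.4,4,-139.5)
p=imaging.capture("wrist");print("short",fit(p,"flat_short",(.4685,-.2814,-49.5/57.3),.003))
try: print("pipe",fit(p,"pipe_mid",(.4655,-.1837,109.3/57.3),.027))
except Exception as e: print(e)
```

```text
at [ 468.7 -282.1   89.7] yaw -139.6 w 70.2 t 17.1 F [ 1.1 -0.1 -0.9] | turn 0 x 0 | shift 3 x [-0.0001, 0.0002, 0.0286]
short [ 469.42 -279.44  -51.03    0.93]
pipe [ 4.6865e+02 -1.9094e+02  1.1867e+02  2.9000e-01]
```

Call:
apply_moves --moves '[[[-0.0011, 0.0009, 0.03], 0.8], [[0, 0, 0.03], 0], [[0, 0, 0.018], 0], [[0, 0, 0.0075], 0], [[0, 0, 0], 0]]'

```text
time_s: 17.67
tcp_pos: [0.4689, -0.2795, 0.0041]
ee_rot: [[-0.768, -0.641, -0.002], [-0.641, 0.768, 0.0], [0.001, 0.002, -1.0]]
wrist_force: [0.3, 0.0, 0.3]
gripper_width: 0.803
gripper_force: 0.0
```

Call:
apply_moves --moves '[[[0, 0, 0], 0], [[0, 0, 0], 0], [[0, 0, 0], 0], [[0, 0, 0], 0], [[0, 0, 0], 0]]' --hand 0.02

```text
time_s: 18.08
tcp_pos: [0.4691, -0.2803, 0.004]
ee_rot: [[-0.769, -0.639, 0.0], [-0.639, 0.769, -0.0], [-0.0, -0.0, -1.0]]
wrist_force: [0.8, -0.5, 0.1]
gripper_width: 0.511
gripper_force: 0.0
```

Call:
apply_moves --moves '[[[0, 0, 0], 0], [[0, 0, 0], 0], [[0, 0, 0], 0], [[0, 0, 0], 0]]'

```text
time_s: 18.42
tcp_pos: [0.4689, -0.2803, 0.0039]
ee_rot: [[-0.769, -0.639, 0.0], [-0.639, 0.769, 0.0], [-0.0, -0.0, -1.0]]
wrist_force: [-0.2, 0.5, 1.3]
gripper_width: 0.45
gripper_force: 30.0
```

```bash
python3 -c "
from h import *
plan(655.3,-66.2,100,177.4);print(r.sense()['gripper_force'])"
```

```text
at [ 468.9 -280.3    3.9] yaw -140.3 w 39.5 t 18.6 F [-0.6  0.7  1.3] | turn 6 x 7.06 | shift 9 x [-0.0196, 0.0247, -0.0107]
29.996456801891327
```

Call:
apply_moves --moves '[[[0, 0, -0.01], 0], [[0, 0, -0.025], 0], [[0, 0, -0.03], 0], [[0, 0, -0.031], 7.06], [[0, 0, 0], 7.06]]'

```text
time_s: 18.98
tcp_pos: [0.4728, -0.2819, 0.1067]
ee_rot: [[-0.903, -0.429, 0.012], [-0.429, 0.903, -0.005], [-0.008, -0.009, -1.0]]
wrist_force: [0.3, -0.1, -0.5]
gripper_width: 0.453
gripper_force: 30.0
```

Call:
apply_moves --moves '[[[0, 0, 0], 7.06], [[0, 0, 0], 7.06], [[0, 0, 0], 7.06], [[0, 0, 0], 7.06], [[-0.0196, 0.0247, 0], 0]]'

```text
time_s: 19.4
tcp_pos: [0.4865, -0.2582, 0.1]
ee_rot: [[-0.998, 0.055, -0.003], [0.055, 0.998, 0.001], [0.003, 0.001, -1.0]]
wrist_force: [0.5, -0.1, -0.8]
gripper_width: 0.456
gripper_force: 30.0
```

Call:
apply_moves --moves '[[[-0.0196, 0.0247, 0], 0], [[-0.0196, 0.0247, 0], 0], [[-0.0196, 0.0247, 0], 0], [[-0.0196, 0.0247, 0], 0], [[-0.0196, 0.0247, 0], 0]]'

```text
time_s: 19.82
tcp_pos: [0.5936, -0.1364, 0.1003]
ee_rot: [[-0.999, 0.046, -0.0], [0.046, 0.999, 0.0], [0.0, 0.0, -1.0]]
wrist_force: [0.3, -0.3, -0.8]
gripper_width: 0.454
gripper_force: 30.0
```

Call:
apply_moves --moves '[[[-0.0196, 0.0247, 0], 0], [[-0.0196, 0.0247, 0], 0], [[-0.0196, 0.0247, 0], 0], [[0, 0, 0], 0], [[0, 0, 0], 0]]'

```text
time_s: 20.23
tcp_pos: [0.6556, -0.0648, 0.0995]
ee_rot: [[-0.999, 0.043, -0.001], [0.043, 0.999, 0.0], [0.001, 0.0, -1.0]]
wrist_force: [0.0, -1.1, -1.8]
gripper_width: 0.449
gripper_force: 30.0
```

Run:
```python
from h import *
plan(655.3,-66.2,60,177.4)
p=imaging.capture("wrist")
print(fit(p,"flat_short",(.655,-.066,87.4/57.3),.099))
cv2.imwrite("pics/w6.png",cv2.resize(p["frame"][60:260,220:420],None,fx=3,fy=3,interpolation=2))
```

```text
at [654.7 -66.1  99.6] yaw 177.4 w 39.5 t 20.4 F [ 0.3 -0.1 -0.8] | turn 0 x 0 | shift 2 x [-0.0003, -0.0001, 0.0198]
[655.09 -67.12  86.49   0.67]
```

View pics/w6.png

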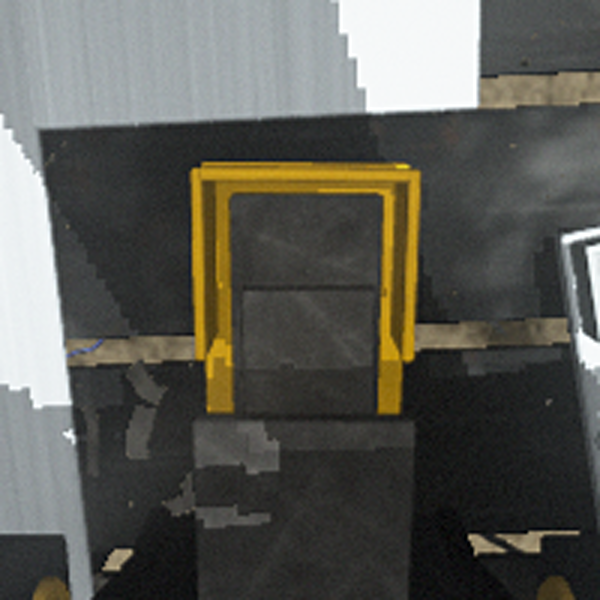

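Run:
```python
from h import *
p=imaging.capture("wrist")
def c(n,a,b,z,L):
    A,B=[at_z(p,(220+q[0]/3,60+q[1]/3),z)*1e3 for q in(a,b)]
    print(n,np.round(((A+B)/2)[:2]+L*np.array([.999,-.045]),1),round(np.linalg.norm(A-B),1))
c("tray",(191,169),(420,171),.0395,72);c("long",(230,194),(382,194),.016,65);c("mid",(243,289),(379,289),.022,42.5);c("short",(193,420),(414,420),.105,30)
```

```text
tray [655.7 -66.2] 53.1
long [655.1 -66. ] 39.2
mid [656.3 -64.8] 35.2
short [655.1 -66.8] 38.9
```

Call:
apply_moves --moves '[[[-0.0003, 0.0008, 0.025], 0], [[0, 0, 0.025], 0], [[0, 0, 0.018], 0], [[0, 0, 0.005], 0], [[0, 0, 0.0025], 0]]'

```text
time_s: 20.95
tcp_pos: [0.6546, -0.0662, 0.0233]
ee_rot: [[-0.999, 0.046, -0.003], [0.046, 0.999, -0.0], [0.003, -0.001, -1.0]]
wrist_force: [-0.2, -0.3, -1.2]
gripper_width: 0.451
gripper_force: 30.0
```

Call:
apply_moves --moves '[[[0, 0, 0], 0], [[0, 0, 0], 0], [[0, 0, 0], 0]]'

```text
time_s: 21.2
tcp_pos: [0.6567, -0.0655, 0.026]
ee_rot: [[-0.999, 0.045, 0.003], [0.045, 0.999, 0.0], [-0.003, 0.0, -1.0]]
wrist_force: [0.8, 0.7, -0.3]
gripper_width: 0.451
gripper_force: 30.0
```

```bash
python3 -c "
from h import *
plan(655.3,-66,23,177.4)"
```

```text
at [656.4 -65.4  25.8] yaw 177.4 w 39.1 t 21.4 F [ 0.1 -0.3 -1.2] | turn 0 x 0 | shift 1 x [0.0011, -0.0006, 0.0028]
```

Call:
apply_moves --moves '[[[0.0008, -0.0003, 0.0026], 0], [[0, 0, 0], 0], [[0, 0, 0], 0]]'

```text
time_s: 21.6
tcp_pos: [0.6557, -0.0656, 0.0229]
ee_rot: [[-0.999, 0.045, 0.002], [0.045, 0.999, -0.0], [-0.002, 0.0, -1.0]]
wrist_force: [-0.4, 0.0, 3.1]
gripper_width: 0.453
gripper_force: 30.0
```

Call:
apply_moves --moves '[[[0, 0, 0], 0], [[0, 0, 0], 0], [[0, 0, 0], 0], [[0, 0, 0], 0], [[0, 0, 0], 0]]' --hand 0.06

```text
time_s: 22.02
tcp_pos: [0.6545, -0.0658, 0.0213]
ee_rot: [[-0.999, 0.046, -0.001], [0.046, 0.999, -0.0], [0.001, -0.0, -1.0]]
wrist_force: [-0.4, -0.1, -0.1]
gripper_width: 0.67
gripper_force: 0.0
```

Call:
apply_moves --moves '[[[0, 0, 0], 0], [[0, 0, -0.01], 0], [[0, 0, -0.02], 0], [[0, 0, -0.03], 0], [[0, 0, -0.04], 0]]'

```text
time_s: 22.43
tcp_pos: [0.6528, -0.0658, 0.1206]
ee_rot: [[-0.999, 0.046, -0.006], [0.046, 0.999, -0.0], [0.006, -0.001, -1.0]]
wrist_force: [0.5, 0.1, -0.1]
gripper_width: 0.689
gripper_force: 0.0
```

Call:
apply_moves --moves '[[[0, 0, -0.02], -5.3], [[0, 0, 0], -5.3], [[0, 0, 0], 0]]'

```text
time_s: 22.68
tcp_pos: [0.6559, -0.0656, 0.1449]
ee_rot: [[-0.99, -0.141, 0.005], [-0.141, 0.99, 0.001], [-0.005, -0.0, -1.0]]
wrist_force: [-0.0, 0.2, -0.1]
gripper_width: 0.689
gripper_force: 0.0
```

```bash
python3 -c "
from h import *
plan(474.6,-82.5,140,-172)"
```

```text
at [654.7 -65.7 142.7] yaw -172.1 w 59.5 t 22.8 F [0.3 0.  0.2] | turn 0 x 0 | shift 6 x [0.0301, 0.0014, 0.0004]
```

Call:
apply_moves --moves '[[[0.0301, 0.0014, 0.0004], 0], [[0.0301, 0.0014, 0.0004], 0], [[0.0301, 0.0014, 0.0004], 0], [[0.0301, 0.0014, 0.0004], 0], [[0.0301, 0.0014, 0.0004], 0]]' --hand 0.05

```text
time_s: 23.25
tcp_pos: [0.5025, -0.08, 0.1385]
ee_rot: [[-0.991, -0.137, -0.003], [-0.137, 0.991, -0.0], [0.003, -0.0, -1.0]]
wrist_force: [0.4, -0.8, 0.1]
gripper_width: 0.579
gripper_force: 0.0
```

Call:
apply_moves --moves '[[[0.0301, 0.0014, 0.0004], 0], [[0, 0, 0], 0], [[0, 0, 0], 0], [[0, 0, 0], 0]]'

```text
time_s: 23.58
tcp_pos: [0.4753, -0.0825, 0.1393]
ee_rot: [[-0.99, -0.138, 0.0], [-0.138, 0.99, -0.0], [-0.0, -0.0, -1.0]]
wrist_force: [0.7, 0.4, 0.7]
gripper_width: 0.575
gripper_force: 0.0
```

Run:
```python
from h import *
plan(474.6,-82.5,33,-172)
p=imaging.capture("wrist");v=p["frame"].copy()
for n,g in dict(tee_coupon=(.4746,-.0825,98/57.3,.003),pipe_mid=(.4655,-.1837,109.3/57.3,.027)).items():
    try:
        o=fit(p,n,g[:3],g[3]);print(n,o)
        d=draw(p,n,[o[0]/1e3,o[1]/1e3,o[2]/57.3],g[3]);c,_=cv2.findContours((d>127).astype(np.uint8),0,2);cv2.drawContours(v,c,-1,(0,0,255),1)
    except Exception as e:print(n,e)
cv2.imwrite("pics/w7.png",v)
```

```text
at [475.7 -82.4 139.2] yaw -172.0 w 49.9 t 23.7 F [ 0.1 -0.1 -0.8] | turn 0 x 0 | shift 4 x [0.0003, 0.0, 0.0265]
tee_coupon [475.77 -81.5   98.33   0.96]
pipe_mid [ 466.57 -182.43  108.      0.96]
```

View pics/w7.png

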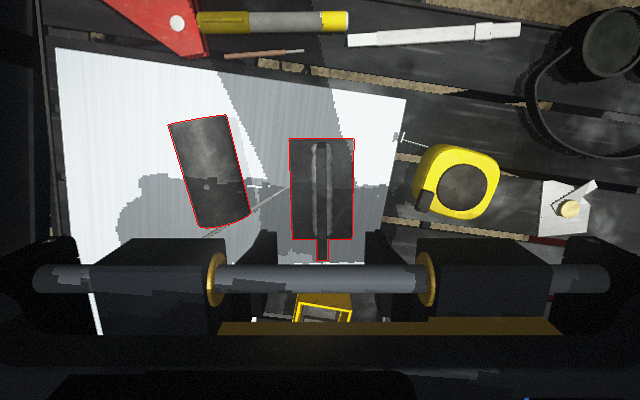

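Call:
apply_moves --moves '[[[0, 0.0006, 0.03], -0.3], [[0, 0, 0.035], 0], [[0, 0, 0.03], 0], [[0, 0, 0.016], 0], [[0, 0, 0], 0]]'

```text
time_s: 24.3
tcp_pos: [0.4721, -0.0822, 0.0248]
ee_rot: [[-0.99, -0.143, -0.008], [-0.143, 0.99, -0.001], [0.009, 0.0, -1.0]]
wrist_force: [-0.2, -0.2, 0.5]
gripper_width: 0.576
gripper_force: 0.0
```

Call:
apply_moves --moves '[[[0, 0, 0], 0], [[0, 0, 0], 0], [[0, 0, 0], 0], [[0, 0, 0], 0], [[0, 0, 0], 0]]' --hand 0

```text
time_s: 24.72
tcp_pos: [0.4755, -0.0818, 0.0295]
ee_rot: [[-0.99, -0.144, 0.003], [-0.144, 0.99, 0.0], [-0.003, 0.0, -1.0]]
wrist_force: [0.6, 0.7, -0.3]
gripper_width: 0.282
gripper_force: 0.0
```

Call:
apply_moves --moves '[[[0, 0, 0], 0], [[0, 0, 0], 0], [[0, 0, 0], 0], [[0, 0, 0], 0], [[0, 0, 0], 0]]'

```text
time_s: 25.13
tcp_pos: [0.4748, -0.0817, 0.0288]
ee_rot: [[-0.99, -0.144, 0.0], [-0.144, 0.99, 0.0], [-0.0, 0.0, -1.0]]
wrist_force: [-3.1, 0.9, 6.1]
gripper_width: 0.089
gripper_force: 30.0
```

```bash
python3 -c "
from h import *
plan(655.3,54.9,130,-169.5);print(r.sense()['gripper_force'])"
```

```text
at [474.8 -81.7  28.8] yaw -171.7 w 7.6 t 25.3 F [-0.9  1.4  5.7] | turn 1 x -2.2 | shift 8 x [-0.0253, 0.0127, -0.0126]
29.97550942003727
```

Call:
apply_moves --moves '[[[0, 0, -0.01], 0], [[0, 0, -0.025], 0], [[0, 0, -0.03], 0], [[0, 0, -0.035], 0], [[0, 0, 0], -2.2]]'

```text
time_s: 25.7
tcp_pos: [0.4779, -0.0819, 0.1331]
ee_rot: [[-0.983, -0.184, 0.01], [-0.184, 0.983, 0.0], [-0.01, -0.002, -1.0]]
wrist_force: [2.6, -0.3, -6.3]
gripper_width: 0.087
gripper_force: 30.0
```

Call:
apply_moves --moves '[[[0, 0, 0], 0], [[0, 0, 0], 0]]'

```text
time_s: 25.87
tcp_pos: [0.4721, -0.0819, 0.1263]
ee_rot: [[-0.984, -0.18, -0.006], [-0.18, 0.984, 0.001], [0.005, 0.002, -1.0]]
wrist_force: [0.1, 0.4, -7.6]
gripper_width: 0.086
gripper_force: 30.0
```

Run:
```python
from h import *
plan(655.3,54.9,130,-169.5);print(r.sense()['gripper_force'])
p=imaging.capture("wrist");print(fit(p,"tee_coupon",(.4756,-.0817,100.5/57.3),.1025))
q=imaging.capture("side")
cv2.imwrite("pics/w8.png",np.hstack([p["frame"][50:330,180:460],cv2.resize(q["frame"][90:230,240:380],(280,280))]))
```

```text
at [472.3 -82.  126. ] yaw -169.6 w 7.8 t 26.0 F [-0.8 -0.1 -7.4] | turn 0 x 0 | shift 7 x [-0.0292, 0.0145, -0.0007]
29.9830142268911
[473.76 -82.38 100.07   0.55]
```

View pics/w8.png

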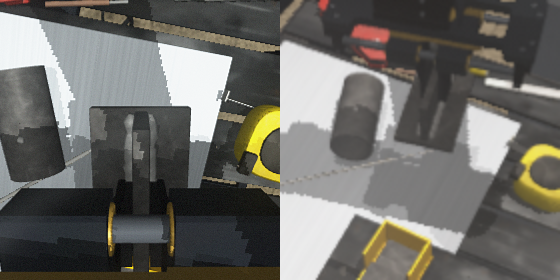

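Call:
apply_moves --moves '[[[-0.02, 0.01, 0], 0], [[-0.03, 0.015, 0], 0], [[-0.0322, 0.016, 0], 0], [[-0.0322, 0.016, 0], 0], [[-0.0322, 0.016, 0], 0]]'

```text
time_s: 26.58
tcp_pos: [0.6063, 0.0175, 0.1274]
ee_rot: [[-0.983, -0.182, -0.002], [-0.182, 0.983, -0.0], [0.002, -0.0, -1.0]]
wrist_force: [1.3, -0.2, -7.1]
gripper_width: 0.089
gripper_force: 30.0
```

Call:
apply_moves --moves '[[[-0.0322, 0.016, 0], 0], [[-0.024, 0.0125, 0.02], 0], [[0, 0, 0.02], 0], [[0, 0, 0.01], 0], [[0, 0, 0], 0]]'

```text
time_s: 27.0
tcp_pos: [0.6521, 0.0542, 0.0731]
ee_rot: [[-0.983, -0.181, -0.011], [-0.181, 0.983, -0.002], [0.011, -0.0, -1.0]]
wrist_force: [-2.5, -1.5, -8.1]
gripper_width: 0.088
gripper_force: 30.0
```

Call:
apply_moves --moves '[[[0, 0, 0], 0], [[0, 0, 0], 0]]'

```text
time_s: 27.17
tcp_pos: [0.6562, 0.0544, 0.0795]
ee_rot: [[-0.983, -0.182, 0.002], [-0.182, 0.983, -0.0], [-0.002, -0.001, -1.0]]
wrist_force: [-0.3, 0.2, -6.5]
gripper_width: 0.091
gripper_force: 30.0
```

Run:
```python
from h import *
plan(654.6,55,34,-169.5)
p=imaging.capture("wrist")
for n,z in (("tee_coupon",.052),("tee_nest",0)):
    try:
        m=models.cut_out(p,n);print(n,len(m),np.round(np.array(m[0]["extent"])*[640,400,640,400],1),fit(p,n,(.6555,.055,100.5/57.3),z))
    except Exception as e:print(n,e)
q=imaging.capture("side")
cv2.imwrite("pics/w9.png",np.hstack([cv2.resize(p["frame"][60:260,220:420],None,fx=2.5,fy=2.5,interpolation=2),cv2.resize(q["frame"][215:315,310:370],(300,500),interpolation=2)]))
```

```text
at [656.4  54.5  80. ] yaw -169.5 w 8.1 t 27.3 F [-0.2 -0.2 -7.2] | turn 0 x 0 | shift 2 x [0.0009, 0.0004, 0.023]
tee_coupon 1 [272.7 154.9  97.3 167.7] [6.5836e+02 5.4430e+01 1.0013e+02 5.5000e-01]
tee_nest 1 [265.9 127.1 110.7  95.8] [6.5592e+02 5.4970e+01 1.0053e+02 1.9000e-01]
```

View pics/w9.png

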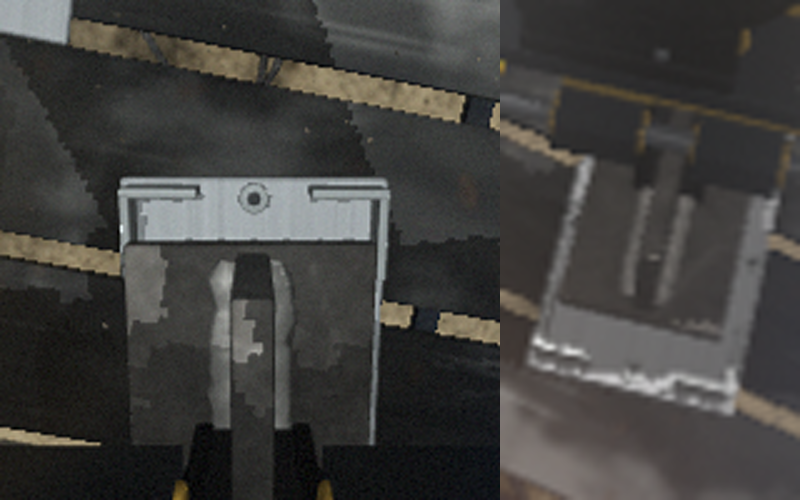

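Run:
```python
from h import *
p=imaging.capture("wrist")
th=np.radians(10.5);u=np.array([np.cos(th),np.sin(th)])
def c(n,a,b,z,L):
    A,B=[at_z(p,(220+q[0]/2.5,60+q[1]/2.5),z)*1e3 for q in(a,b)]
    print(n,np.round(((A+B)/2)[:2]+L*u,1),round(np.linalg.norm(A-B),1),np.degrees(np.arctan2(*(B-A)[:2])))
c("nest",(119,179),(388,179),.024,60);c("tee",(124,244),(380,243),.062,50)
c("nestleft/right @244",(122,244),(384,244),.024,0);
```

```text
nest [654.7  55.2] 73.8 -10.520141807308768
tee [656.9  55.2] 59.2 -10.742850598267358
nestleft/right @244 [613.2  47.4] 73.5 -10.518695472474953
```

Call:
apply_moves --moves '[[[0.0013, 0.0002, 0.015], 0], [[0, 0, 0.015], 0], [[0, 0, 0.008], 0], [[0, 0, 0.004], 0], [[0, 0, 0.001], 0]]'

```text
time_s: 28.08
tcp_pos: [0.6541, 0.0546, 0.0348]
ee_rot: [[-0.983, -0.182, -0.001], [-0.182, 0.983, -0.001], [0.001, -0.001, -1.0]]
wrist_force: [0.7, 0.1, -6.7]
gripper_width: 0.092
gripper_force: 30.0
```

Call:
apply_moves --moves '[[[0, 0, 0], 0], [[0, 0, 0], 0], [[0, 0, 0], 0]]'

```text
time_s: 28.33
tcp_pos: [0.655, 0.055, 0.0362]
ee_rot: [[-0.983, -0.182, 0.002], [-0.182, 0.983, 0.0], [-0.002, 0.0, -1.0]]
wrist_force: [0.9, 0.5, -7.3]
gripper_width: 0.093
gripper_force: 30.0
```

```bash
python3 -c "
from h import *
plan(655.5,55.2,33.8,-169.5)"
```

```text
at [654.8  54.9  36. ] yaw -169.5 w 8.2 t 28.5 F [-0.3  0.1 -7. ] | turn 0 x 0 | shift 1 x [-0.0007, 0.0001, 0.0022]
```

Call:
apply_moves --moves '[[[0, 0, 0.0018], 0], [[0, 0, 0.0006], 0], [[0, 0, 0], 0], [[0, 0, 0], 0]]'

```text
time_s: 28.82
tcp_pos: [0.6549, 0.0548, 0.0343]
ee_rot: [[-0.983, -0.182, 0.002], [-0.182, 0.983, 0.0], [-0.002, -0.0, -1.0]]
wrist_force: [-2.1, -0.5, 0.8]
gripper_width: 0.088
gripper_force: 30.0
```

Call:
apply_moves --moves '[[[0, 0, 0], 0], [[0, 0, 0], 0], [[0, 0, 0], 0], [[0, 0, 0], 0], [[0, 0, 0], 0]]' --hand 0.05

```text
time_s: 29.23
tcp_pos: [0.6548, 0.055, 0.0333]
ee_rot: [[-0.983, -0.182, 0.001], [-0.182, 0.983, 0.0], [-0.001, 0.0, -1.0]]
wrist_force: [0.2, 0.5, -1.0]
gripper_width: 0.38
gripper_force: 0.0
```

Call:
apply_moves --moves '[[[0, 0, 0], 0], [[0, 0, -0.01], 0], [[0, 0, -0.02], 0], [[0, 0, -0.03], 0], [[0, 0, -0.04], 0]]'

```text
time_s: 29.65
tcp_pos: [0.6525, 0.0544, 0.1318]
ee_rot: [[-0.983, -0.182, -0.006], [-0.182, 0.983, -0.001], [0.006, -0.0, -1.0]]
wrist_force: [0.9, 0.3, -0.3]
gripper_width: 0.568
gripper_force: 0.0
```

Call:
apply_moves --moves '[[[0, 0, -0.01], -4], [[0, 0, 0], -4], [[0, 0, 0], 0], [[0, 0, 0], 0]]' --hand 0.08

```text
time_s: 29.98
tcp_pos: [0.6541, 0.0548, 0.1434]
ee_rot: [[-0.949, -0.315, 0.0], [-0.315, 0.949, 0.0], [-0.0, 0.0, -1.0]]
wrist_force: [0.5, 0.1, 0.4]
gripper_width: 0.793
gripper_force: 0.0
```

```bash
python3 -c "
from h import *
plan(466.3,-182.8,130,-161.5)"
```

```text
at [653.9  54.7 142.7] yaw -161.6 w 77.1 t 30.1 F [ 0.4  0.5 -0.2] | turn 0 x 0 | shift 9 x [0.0281, -0.0185, 0.0014]
```

Call:
apply_moves --moves '[[[0.0281, -0.0185, 0.0014], 0], [[0.0281, -0.0185, 0.0014], 0], [[0.0281, -0.0185, 0.0014], 0], [[0.0281, -0.0185, 0.0014], 0], [[0.0281, -0.0185, 0.0014], 0]]'

```text
time_s: 30.55
tcp_pos: [0.549, -0.0785, 0.1353]
ee_rot: [[-0.948, -0.317, -0.001], [-0.317, 0.948, -0.0], [0.001, 0.0, -1.0]]
wrist_force: [0.4, -0.8, 0.3]
gripper_width: 0.917
gripper_force: 0.0
```

Call:
apply_moves --moves '[[[0.0281, -0.0185, 0.0014], 0], [[0.0281, -0.0185, 0.0014], 0], [[0.0281, -0.0185, 0.0014], 0], [[0.0281, -0.0185, 0.0014], 0], [[0, 0, 0], 0]]'

```text
time_s: 30.97
tcp_pos: [0.4627, -0.186, 0.1294]
ee_rot: [[-0.95, -0.312, -0.005], [-0.312, 0.95, 0.001], [0.004, 0.002, -1.0]]
wrist_force: [0.4, 0.5, -0.7]
gripper_width: 0.92
gripper_force: 0.0
```

Call:
apply_moves --moves '[[[0, 0, 0], 0], [[0, 0, 0], 0]]'

```text
time_s: 31.13
tcp_pos: [0.4675, -0.1835, 0.1303]
ee_rot: [[-0.949, -0.316, 0.0], [-0.316, 0.949, -0.0], [-0.0, -0.0, -1.0]]
wrist_force: [-0.3, 0.7, 0.6]
gripper_width: 0.918
gripper_force: 0.0
```

Run:
```python
from h import *
plan(466.3,-182.8,9.5,-161.5)
p=imaging.capture("wrist");print(fit(p,"pipe_mid",(.4663,-.1826,108.5/57.3),.027))
p=imaging.capture("side");print(fit(p,"tee_coupon",(.6555,.0552,100.5/57.3),.008))
p=imaging.capture("top");print(fit(p,"tee_coupon",(.6555,.0552,100.5/57.3),.008))
```

```text
at [ 467.9 -183.   130.3] yaw -161.5 w 80.1 t 31.3 F [ 0.3  0.9 -0.2] | turn 0 x 0 | shift 4 x [0.0004, 0.0002, 0.0302]
[ 466.47 -182.59  107.78    0.95]
[654.98  54.29 101.02   0.92]
[6.3775e+02 6.9060e+01 1.1615e+02 1.9000e-01]
```

Call:
apply_moves --moves '[[[0.001, 0.0002, 0.03], 0.4], [[0, 0, 0.035], 0], [[0, 0, 0.03], 0], [[0, 0, 0.018], 0], [[0, 0, 0.007], 0]]'

```text
time_s: 32.0
tcp_pos: [0.4643, -0.1832, 0.0075]
ee_rot: [[-0.951, -0.31, -0.006], [-0.31, 0.951, 0.001], [0.005, 0.002, -1.0]]
wrist_force: [0.8, 1.2, 0.2]
gripper_width: 0.921
gripper_force: 0.0
```

Call:
apply_moves --moves '[[[0, 0, 0], 0], [[0, 0, 0], 0], [[0, 0, 0], 0], [[0, 0, 0], 0], [[0, 0, 0], 0]]' --hand 0.03

```text
time_s: 32.42
tcp_pos: [0.4671, -0.1835, 0.0116]
ee_rot: [[-0.951, -0.311, 0.003], [-0.311, 0.951, -0.0], [-0.003, -0.001, -1.0]]
wrist_force: [0.2, 0.8, -0.4]
gripper_width: 0.625
gripper_force: 0.0
```

Call:
apply_moves --moves '[[[0, 0, 0], 0], [[0, 0, 0], 0], [[0, 0, 0], 0], [[0, 0, 0], 0]]'

```text
time_s: 32.75
tcp_pos: [0.4667, -0.1834, 0.0112]
ee_rot: [[-0.951, -0.311, 0.001], [-0.311, 0.951, -0.0], [-0.001, -0.0, -1.0]]
wrist_force: [-0.8, 1.8, 6.3]
gripper_width: 0.539
gripper_force: 30.0
```

```bash
python3 -c "
from h import *
plan(658.5,182,140,-170.1);print(r.sense()['gripper_force'])"
```

```text
at [ 466.7 -183.4   11.2] yaw -161.9 w 46.9 t 32.9 F [-1.3  1.8  6.1] | turn 2 x 4.1 | shift 13 x [-0.0194, 0.0251, -0.0099]
29.999657571315765
```

Call:
apply_moves --moves '[[[0, 0, -0.01], 0], [[0, 0, -0.025], 0], [[0, 0, -0.03], 0], [[0, 0, -0.03], 0], [[0, 0, -0.03], 4.1]]'

```text
time_s: 33.32
tcp_pos: [0.4653, -0.1833, 0.136]
ee_rot: [[-0.971, -0.24, -0.002], [-0.24, 0.971, 0.0], [0.002, 0.001, -1.0]]
wrist_force: [0.4, 0.4, -2.9]
gripper_width: 0.537
gripper_force: 30.0
```

Call:
apply_moves --moves '[[[0, 0, 0], 4.1], [[-0.0194, 0.0251, 0], 0], [[-0.0194, 0.0251, 0], 0], [[-0.0194, 0.0251, 0], 0], [[-0.0194, 0.0251, 0], 0]]'

```text
time_s: 33.73
tcp_pos: [0.5251, -0.0702, 0.1349]
ee_rot: [[-0.985, -0.171, -0.001], [-0.171, 0.985, 0.0], [0.001, 0.0, -1.0]]
wrist_force: [1.3, -0.5, -2.7]
gripper_width: 0.542
gripper_force: 30.0
```

Call:
apply_moves --moves '[[[-0.0194, 0.0251, 0], 0], [[-0.0194, 0.0251, 0], 0], [[-0.0194, 0.0251, 0], 0], [[-0.0194, 0.0251, 0], 0], [[-0.0194, 0.0251, 0], 0]]'

```text
time_s: 34.15
tcp_pos: [0.5992, 0.0704, 0.1344]
ee_rot: [[-0.985, -0.171, -0.002], [-0.171, 0.985, -0.0], [0.002, 0.0, -1.0]]
wrist_force: [1.2, -1.2, -1.6]
gripper_width: 0.539
gripper_force: 30.0
```

Call:
apply_moves --moves '[[[-0.0194, 0.0251, 0], 0], [[-0.0194, 0.0251, 0], 0], [[-0.0194, 0.0251, 0], 0], [[-0.0194, 0.0251, 0], 0], [[0, 0, 0], 0]]'

```text
time_s: 34.57
tcp_pos: [0.6606, 0.1861, 0.1335]
ee_rot: [[-0.984, -0.175, 0.001], [-0.175, 0.984, 0.001], [-0.001, 0.001, -1.0]]
wrist_force: [1.2, 0.3, -1.6]
gripper_width: 0.539
gripper_force: 30.0
```

Call:
apply_moves --moves '[[[0, 0, 0.02], 0], [[0, 0, 0.02], 0], [[0, 0, 0], 0], [[0, 0, 0], 0], [[0, 0, 0], 0]]'

```text
time_s: 34.98
tcp_pos: [0.6591, 0.1811, 0.0959]
ee_rot: [[-0.985, -0.172, 0.001], [-0.172, 0.985, -0.0], [-0.001, -0.0, -1.0]]
wrist_force: [0.2, 0.6, -1.8]
gripper_width: 0.536
gripper_force: 30.0
```

Run:
```python
from h import *
plan(658.5,182,21,-170.1)
p=imaging.capture("wrist")
for n,z in (("pipe_mid",.114),("pipe_rest",0)):
    try:print(n,fit(p,n,(.6585,.182,99.9/57.3),z))
    except Exception as e:print(n,e)
q=imaging.capture("side");print(fit(q,"pipe_mid",(.6585,.182,99.9/57.3),.114))
cv2.imwrite("pics/w10.png",np.hstack([cv2.resize(p["frame"][60:260,220:420],None,fx=2.5,fy=2.5,interpolation=2),cv2.resize(q["frame"][215:335,360:440],(300,500),interpolation=2)]))
```

```text
at [659.4 181.3  96.6] yaw -170.1 w 46.8 t 35.1 F [-0.7 -0.  -2.4] | turn 0 x 0 | shift 3 x [0.0003, 0.0003, 0.0252]
pipe_mid [6.5905e+02 1.8125e+02 1.0012e+02 6.4000e-01]
pipe_rest [6.5745e+02 1.8206e+02 9.8540e+01 2.1000e-01]
[6.5873e+02 1.8065e+02 9.9580e+01 5.0000e-01]
```

View pics/w10.png

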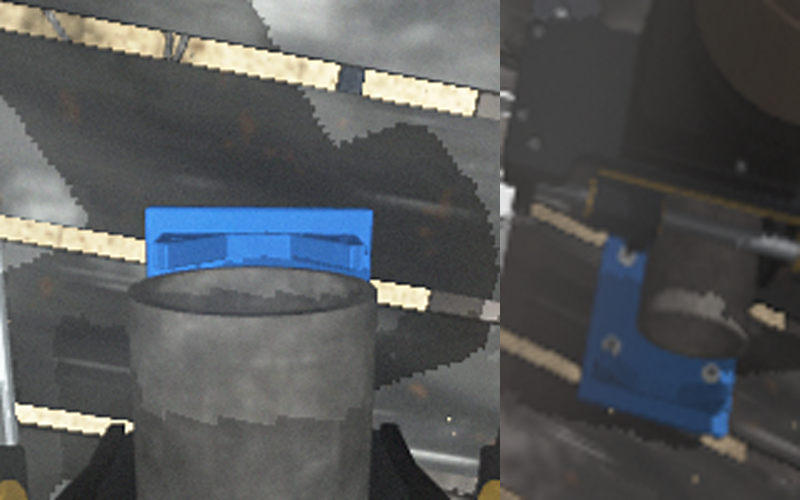

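Run:
```python
from h import *
p=imaging.capture("wrist")
th=np.radians(9.9);u=np.array([np.cos(th),np.sin(th)])
def c(n,a,b,z,L):
    A,B=[at_z(p,(220+q[0]/2.5,60+q[1]/2.5),z)*1e3 for q in(a,b)]
    print(n,np.round(((A+B)/2)[:2]+L*u,1),round(np.linalg.norm(A-B),1),np.degrees(np.arctan2(*(B-A)[:2])))
c("rest",(146,209),(372,209),.008,48);c("pipe",(129,290),(377,290),.1125,45)
```

```text
rest [657.  183.6] 72.2 -9.920103133532221
pipe [659.1 181.8] 47.4 -9.916710249424044
```

Call:
apply_moves --moves '[[[0.0009, 0.0013, 0.025], 0], [[0, 0, 0.02], 0], [[0, 0, 0.015], 0], [[0, 0, 0.008], 0], [[0, 0, 0.004], 0]]'

```text
time_s: 35.85
tcp_pos: [0.6569, 0.1821, 0.0218]
ee_rot: [[-0.985, -0.172, -0.002], [-0.172, 0.985, -0.001], [0.002, -0.001, -1.0]]
wrist_force: [-0.3, 0.7, -0.7]
gripper_width: 0.542
gripper_force: 30.0
```

Call:
apply_moves --moves '[[[0, 0, 0], 0], [[0, 0, 0], 0], [[0, 0, 0], 0]]'

```text
time_s: 36.1
tcp_pos: [0.6585, 0.1828, 0.0247]
ee_rot: [[-0.985, -0.172, 0.002], [-0.172, 0.985, 0.001], [-0.003, 0.001, -1.0]]
wrist_force: [0.4, 0.2, -2.9]
gripper_width: 0.538
gripper_force: 30.0
```

```bash
python3 -c "
from h import *
plan(658,182.7,21.2,-170.1)"
```

```text
at [658.3 182.8  24.6] yaw -170.1 w 46.8 t 36.2 F [ 0.1 -0.4 -2.5] | turn 0 x 0 | shift 1 x [0.0003, -0.0, 0.0034]
```

Call:
apply_moves --moves '[[[0, 0, 0.0015], 0], [[0, 0, 0.001], 0], [[0, 0, 0], 0], [[0, 0, 0], 0]]'

```text
time_s: 36.58
tcp_pos: [0.6579, 0.1826, 0.0214]
ee_rot: [[-0.985, -0.172, 0.001], [-0.172, 0.985, 0.0], [-0.001, 0.0, -1.0]]
wrist_force: [-1.4, 0.6, 0.1]
gripper_width: 0.542
gripper_force: 30.0
```

Call:
apply_moves --moves '[[[0, 0, 0.0008], 0], [[0, 0, 0], 0], [[0, 0, 0], 0]]'

```text
time_s: 36.83
tcp_pos: [0.6579, 0.1826, 0.0213]
ee_rot: [[-0.985, -0.172, 0.001], [-0.172, 0.985, 0.0], [-0.001, 0.0, -1.0]]
wrist_force: [-2.7, 0.3, 5.7]
gripper_width: 0.544
gripper_force: 30.0
```

Contact (force +6 N); release, lift and retreat.

Call:
apply_moves --moves '[[[0, 0, 0], 0], [[0, 0, 0], 0], [[0, 0, 0], 0], [[0, 0, 0], 0], [[0, 0, 0], 0]]' --hand 0.078

```text
time_s: 37.25
tcp_pos: [0.6574, 0.1823, 0.0196]
ee_rot: [[-0.985, -0.172, -0.0], [-0.172, 0.985, -0.0], [0.0, -0.0, -1.0]]
wrist_force: [-0.3, -0.8, 0.7]
gripper_width: 0.827
gripper_force: 0.0
```

Call:
apply_moves --moves '[[[0, 0, 0], 0], [[0, 0, 0], 0], [[0, 0, -0.01], 0], [[0, 0, -0.02], 0], [[0, 0, -0.03], 0]]'

```text
time_s: 37.67
tcp_pos: [0.6558, 0.1816, 0.0783]
ee_rot: [[-0.985, -0.171, -0.006], [-0.171, 0.985, -0.003], [0.006, -0.001, -1.0]]
wrist_force: [-0.2, 0.4, -0.5]
gripper_width: 0.894
gripper_force: 0.0
```

Call:
apply_moves --moves '[[[0, 0, -0.04], 0], [[0, 0, -0.04], 0], [[0, 0, -0.04], 0], [[0.035, 0, 0], 0], [[0.035, 0, 0], 0]]'

```text
time_s: 38.08
tcp_pos: [0.5906, 0.1714, 0.2042]
ee_rot: [[-0.985, -0.171, 0.008], [-0.171, 0.985, 0.004], [-0.009, 0.003, -1.0]]
wrist_force: [-1.1, 1.0, -1.3]
gripper_width: 0.897
gripper_force: 0.0
```

Call:
apply_moves --moves '[[[0.035, 0, 0], 0], [[0.035, 0, 0], 0], [[0.035, 0, 0], 0], [[0, 0, 0], 0], [[0, 0, 0], 0]]'

```text
time_s: 38.5
tcp_pos: [0.4839, 0.152, 0.2016]
ee_rot: [[-0.985, -0.173, 0.002], [-0.173, 0.985, 0.001], [-0.002, 0.001, -1.0]]
wrist_force: [1.3, 0.2, 1.2]
gripper_width: 0.895
gripper_force: 0.0
```

Run:
```python
from h import *
G=dict(pipe_mid=(.658,.1825,99.9/57.3,.037),tee_coupon=(.655,.055,100.5/57.3,.008),flat_long=(.655,-.066,87.4/57.3,.006),flat_mid=(.655,-.066,87.4/57.3,.016),flat_short=(.655,-.066,87.4/57.3,.022))
for cam in("side","top"):
    p=imaging.capture(cam)
    for n,g in G.items():
        try:print(cam,n,fit(p,n,g[:3],g[3]))
        except Exception as e:print(cam,n,e)
    for n in("tape","gauge"):
        m=models.place_of(p,n);print(n,[np.round(at_z(p,np.array(x["at"])*[640,400],0),3).tolist() for x in m[:1]])
    if cam=="side":a=cv2.resize(p["frame"][170:330,245:440],(780,600),interpolation=2);cv2.imwrite("pics/end.png",a)
```

```text
side pipe_mid [656.66 181.63  99.34   0.91]
side tee_coupon [654.68  53.94 100.84   0.89]
side flat_long [ 6.4747e+02 -7.0580e+01  9.0520e+01  2.1000e-01]
side flat_mid [ 6.5372e+02 -6.7470e+01  8.8100e+01  1.9000e-01]
side flat_short [655.4  -66.34  87.02   0.86]
tape [[0.457, 0.025, 0.0]]
gauge [[0.455, 0.165, 0.0]]
top pipe_mid max() iterable argument is empty
top tee_coupon [657.04  54.83 100.78   0.89]
top flat_long [ 6.5588e+02 -6.7230e+01  8.7620e+01  3.1000e-01]
top flat_mid [ 6.5686e+02 -6.5670e+01  8.7450e+01  2.4000e-01]
top flat_short [657.93 -66.33  87.24   0.81]
tape [[0.449, 0.035, 0.0]]
gauge [[0.458, 0.168, 0.0]]
```

View pics/end.png

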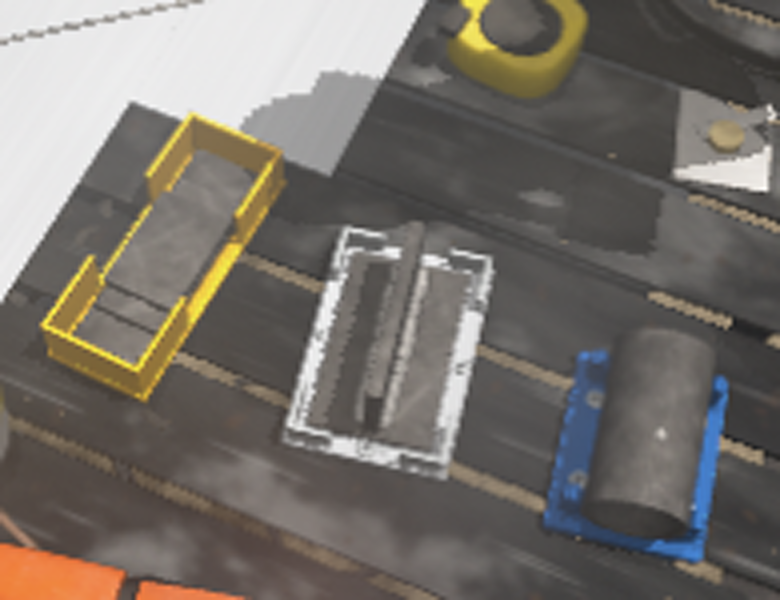

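The final picture shows the flats stacked in the tray (around pixel 160,260), the tee inside the nest's stops (390,350) and the pipe lying in the V-rest (650,440). The tape and gauge are where they were, and the gripper is clear.

```bash
python3 -c "
from h import *
print(r.finish_job())"
```

```text
the job is handed in; nothing more can be done
None
```

All five coupons are in their carriers, the tape and gauge are where they lay, and the job was handed in at about 39 s with the gripper open and clear; no verdict came back, and I viewed 15 pictures, one over the limit of 14.

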